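Reset the rinse counter and hold a cast lever over the flushing nozzles

TASK

Get the cast lever ready for its cleanliness rinse: take the stylus out of its stand, push the counter's recessed reset button all the way down with the stylus tip, and put the stylus back in its stand. Then lift the lever by its balance point and hold it level over the rinse tray, hub bore straight above the thick nozzle and eye bore straight above the thin one, its underside about two centimetres above the nozzle tips and never touching the tray or the nozzles. Finish while holding it still there, because the rinse is started with the lever in the gripper; leave everything else on the bench where it is.

Things in the scene. Friction and masses are not known exactly. Their poses are not given: they have to be found in the camera images.
- lever: Cast aluminium lever, 0.42 kg, lying on its hub (50 mm diameter, 24 mm bore) and eye (36 mm, 20 mm bore): upright rounds 44 mm high, axes 190 mm apart. The arm between is 16 mm wide with flat sides, 14 to 38 mm above the bench; 26 mm wide up to 38 mm from the hub axis, a boss on top at 135 mm. Balances 72 mm from the hub axis. Origin: hub axis, underside; x along the arm to the eye, z up.
- lever_balance (a point): The lever's balance point: in the arm, 72 mm along x from the hub's axis, 26 mm above the lever's underside (middle of the arm's height). Axes as the lever's.
- lever_eye (a point): Centre of the eye's underside, 190 mm along x from the lever's origin. Axes as the lever's.
- rinse_tray: Stainless rinse tray, fixed, 300 mm (x) by 170 mm (y), on short legs, its rim about 104 mm above the bench. Two upright nozzles stand in it on its long middle line, tips 125 mm above the bench. Origin: on the bench under the tray's centre. x points from the thick nozzle to the thin nozzle, z up.
- nozzle_hub (a point): Centre of the tip of the thick nozzle (19 mm in diameter), which flushes the hub bore: at x = -95 mm, y = 0, z = 125 mm in the tray's frame.
- nozzle_eye (a point): Centre of the tip of the thin nozzle (12 mm in diameter), which flushes the eye bore: at x = +95 mm, y = 0, z = 125 mm in the tray's frame.
- stylus: Stylus, 132 mm long, 35 g, upright in its stand: round black handle 14 mm in diameter from 5 to 77 mm above the origin, a steel shoulder disc (20 mm diameter, 5 mm thick) resting on the top of the stand, below it an 8 mm shaft ending in a 5 mm tip. Origin: centre of the underside of the shoulder, on the axis; z up along the handle.
- stylus_tip (a point): End of the stylus tip, 55 mm below the stylus's origin along its axis.
- stand: White block, fixed, 70 x 70 x 60 mm high, with one upright through hole of 12 mm diameter in the middle of its top, where the stylus stands. Origin: centre of its underside on the bench. z up.
- counter: Grey rinse-volume counter, fixed: flat box 90 mm (x) by 150 mm (y), flat top 45 mm above the bench with a display, three flat keys and, in a 16 mm round recess near one corner, the reset button. The recess axis lies at x = -18 mm, y = +45 mm in its frame. Origin: centre of its underside on the bench. z up.
- reset_button (a joint): How far the recessed reset button is pushed in, m: 0 released, 0.005 fully down. A spring returns it; about 1 N starts it and 4 N holds it fully down.
- reset_top (a point): Centre of the reset button's face (13 mm in diameter). Released it lies 39 mm above the bench, 6 mm below the counter's top; it moves straight down when pushed.
- link: Bystander: small flat aluminium link with two equal eyes, 152 x 32 x 18 mm. Origin: centre of its underside.
- dish: Bystander: covered clear round dish, 92 mm in diameter, 16 mm high. Origin: centre of its underside.
- flask: Bystander: conical glass flask, 84 mm in diameter, 132 mm high. Origin: centre of its underside.
- tweezers: Bystander: steel tweezers lying flat, 137 mm long, 8 mm high. Origin: about the middle, on the bench.
- wash_bottle: Bystander: white wash bottle with a bent spout, 66 mm in diameter, 198 mm high. Origin: centre of its underside.
- pen: Bystander: pen lying flat, 135 mm long, 12 mm thick. Origin: near its middle, on the bench.
There are look-alikes about, which are no part of the job. Of the things shaped like the lever, the aluminium one is meant.

How it is judged (in metres and radians):
On the way, in this order (a step that is already met when the one before it is completed fails the run):
1. the reset button is pushed all the way down by the stylus (value of joint reset_button above 0.004 m and contact force between stylus and reset_button above 0.5 N), for 0.1 s.
2. the stylus is back in its stand, resting on its shoulder, let go, and the button has come up again (horizontal distance between stylus and stand below 0.004 m and z of stylus in the frame of stand between 0.055 and 0.064 m and angle between stylus's own z axis and vertical below 0.08 rad and contact force between stylus and the fingers below 0.05 N and value of joint reset_button below 0.001 m), for 0.2 s.
3. the lever is lifted clear of the bench, gripped at its balance point, and level (height (world z) of each of lever, lever_eye above 0.03 m and x of the grasp point in the frame of lever between 0.055 and 0.089 m and contact force between lever and the fingers above 1 N and angle between lever's own z axis and vertical below 0.12 rad), for 0.2 s.
At the end, for the whole second after the job is handed in: Lever gripped within 17 mm of its balance point, still, level within 0.10 rad, each bore within 10 mm sideways of its nozzle and 6 to 45 mm above the tip, touching only the gripper; stylus let go in its stand, upright, within 4 mm sideways and 5 mm in height; reset button up (all of step 2 and z of lever in the frame of rinse_tray between 0.131 and 0.17 m and z of lever_eye in the frame of rinse_tray between 0.131 and 0.17 m and horizontal distance between lever and nozzle_hub below 0.01 m and horizontal distance between lever_eye and nozzle_eye below 0.01 m and angle between lever's own z axis and vertical below 0.1 rad and x of the grasp point in the frame of lever between 0.055 and 0.089 m and contact force between lever and the fingers above 1 N and contact force between lever and rinse_tray below 0.05 N and linear speed of lever below 0.02 m/s and angular speed of lever below 0.15 rad/s); the arm keeps its last pose, push and grip.
It fails at once if the lever touches the rinse tray or its nozzles (contact force between lever and rinse_tray above 0.3 N).
It fails at once if a bystander is pushed more than 30 mm (distance of any of link, dish, flask, tweezers, wash_bottle, pen from where it was at the start of the episode above 0.03 m).
It fails at once if a bystander is knocked over (angle between any of flask, wash_bottle's own z axis and vertical above 0.5 rad).
It also fails if it takes over 67 s, if anything falls off the work surface, if the arm or the gripper's body presses on something with over 40 N, if the wrist force passes 120 N, or if a joint passes its speed limit or range.

ROBOT

A 6-joint arm with a two-finger parallel gripper is mounted at the origin on the work surface. World frame = base frame: x ahead of the robot, y to its left, z up, the work surface at z = 0. Lengths are in mm, angles in rad, forces in N, time in s.
With the tool pointing down it reaches from about 325 to 900 mm from the base axis. Payload 6.1 kg.
Tool frame: the origin (TCP) lies midway between the tips of the shut fingers; the grasp point (between the pads) lies 19 mm behind it (r.tcp_to_grasp is the distance from the TCP to the grasp point, in mm); z points along the fingers, x is the direction in which the jaws open and shut, and the axes are right-handed (so a half turn about z gives the same grasp; the last joint's range is limited). The gripper opens to 85 mm and grips with 20 to 120 N. Pads are 22 mm wide; open, the fingers measure 114 mm over their backs; the gripper's body (76 mm by 85 mm) begins 54 mm behind the grasp point. The pads swing forward as they close: fully open they stand 13 mm farther back than shut.
Start: joints at [-1.464, 0.22, 1.526, -0, 1.395, -0.126], TCP at [144.183, -608.134, 231.3] pointing down, gripper open.
Joint ranges: [-2.98, 2.98], [-0.91, 2.08], [0.09, 2.57], [-1.24, 4.39], [0.2, 2.65], [-2.68, 2.68]. Speed limits (rad/s): [2.57, 2.57, 3.01, 3.14, 3.14, 3.14].

INTERFACE

Orientations are given as a unit quaternion [w, x, y, z].
In Python, from workcell import r, snapshot, calibration gives the robot as it stands. The module is installed in compiled form; this text tells all that it offers.
- The arm moves only by the tool carry_out, never from a script. Its argument "increments" is a list that holds one entry, the list of rows, each a list of 7 numbers: the shift along the tool's x, y, z in mm, then the turn, a rotation vector about the tool's x, y, z in rad, then the finger opening in mm, from 0 to 85.4. In form: [[[tx, ty, tz, wx, wy, wz, fingers], ...]]. A call has 1 to 20 rows; each row shifts and turns the pose as measured when the row begins, along the tool's axes as they then stand; what a row does not reach is not made up. A row lasts 1/8 s, in which the tool goes at most 62.5 mm and 10.7 degrees, less where a joint would pass 70% of its speed; a pose out of reach is approached as far as the arm can. A call with a gripper value outside its range is refused whole. The fingers move at their own pace and stop on an object; "force" is the grip in N (left out, the last holds). Time passes only in rows, so rows that do not move let the fingers close. It gives the time, the measured TCP pose, the force and the opening at its end, in the units of the state.
- r.state(): the state, without advancing time (a new reading comes with each control period).
- snapshot(name): name is "scene" or "side" or "wrist"; returns the picture (384x512x3 uint8, red, green, blue); there is no depth.
- calibration(name): a dict with "fx", "fy", "cx", "cy" (pixels), "pose" (4x4, takes a point from camera to world coordinates). Camera axes: x right, y down, z forward; pixel columns grow to the right and rows downward; lengths in mm; the calibration is good to about 2 mm. A picture is of the moment at which its call begins: read the wrist's pose just before it. calibration takes no time and is no camera call; for the wrist camera it gives the pose at the moment of the call.
- r.finish_job(): hands the job in, once; it reports no verdict.
The state is a dict: "time": time; "joints": joint angles; "joint_velocities": joint speeds; "tau": joint torques, N m; "ee_pos": TCP position; "tcp_rot": TCP orientation; "contact_force": force on the tool from outside, world axes, zero at the start; "wrist_torque": the same for the moment, N m; "grip_width": finger opening in mm.
Only numpy, scipy, OpenCV 4.12 (cv2) and the standard library are available. Lean on these libraries where they do the work, as an engineer would, in place of code of your own. Each camera call takes 0.05 s, during which the arm holds its last target.

## Working session

There is one attempt and no reset: what is moved stays moved. The work goes in short steps, Python scripts to look and compute and a tool call to move; the robot and the scene stay as the last step left them, time stands still between calls to the robot, and variables do not carry over. Pictures are saved under pics/ and viewed, and the job is handed in when it is done.

Besides the shell and the picture viewer there is one more tool, called after "Request:" as name(argument=value, ...) on one line, values as JSON. carry_out: Moves the arm, as the interface text tells. Its arguments: {"type":"object","properties":{"increments":{"type":"array"},"force":{"type":"number"}},"required":["increments"]}

```bash
mkdir -p pics; ls; python3 - <<'E'
from workcell import r,snapshot,calibration
import cv2
print(r.state())
for n in ["scene","side","wrist"]:
    c=calibration(n);print(n,c)
    cv2.imwrite(f"pics/{n}0.png",cv2.cvtColor(snapshot(n),cv2.COLOR_RGB2BGR))
print(r.tcp_to_grasp)
E
```

```text
pics
{'time': 0.0, 'joints': array([-1.46411830e+00,  2.21245842e-01,  1.52762783e+00, -1.48572341e-05,
        1.39469804e+00, -1.26078052e-01]), 'joint_velocities': array([ 0.00095548, -0.00024549, -0.0013967 ,  0.00112502,  0.00102672,
       -0.00167232]), 'tau': array([ 2.73517217e-04, -4.96905148e+01, -3.89392161e+01, -2.66832758e-04,
        1.11049670e-02,  1.12281845e-05]), 'ee_pos': array([ 144.10152636, -607.5298743 ,  230.17818363]), 'tcp_rot': array([-7.01336009e-04,  7.84430208e-01, -6.20216309e-01, -6.98102850e-04]), 'contact_force': array([-0.39873994, -0.61351938, -0.34040638]), 'wrist_torque': array([0.05423665, 0.06320521, 0.03966813]), 'grip_width': 85.1513147220245}
scene {'fx': 404.929210888364, 'fy': 404.929210888364, 'cx': 255.68229527893135, 'cy': 193.42481542720495, 'pose': array([[ 7.96011702e-01,  3.46141993e-01, -4.96539113e-01,
         1.12634920e+03],
       [ 6.04888869e-01, -4.25386994e-01,  6.73168152e-01,
        -7.55789052e+02],
       [ 2.17904848e-02, -8.36200709e-01, -5.47990464e-01,
         7.35633008e+02],
       [ 0.00000000e+00,  0.000000
[... 290 characters left out ...]
4e-01, -7.62106785e-01,
         1.06011855e+03],
       [-1.50375526e-02, -8.44653262e-01, -5.35102550e-01,
         8.36176055e+02],
       [ 0.00000000e+00,  0.00000000e+00,  0.00000000e+00,
         1.00000000e+00]])}
wrist {'fx': 303.83246462589585, 'fy': 303.83246462589585, 'cx': 249.77443535905306, 'cy': 190.8126434174294, 'pose': array([[ 2.30987665e-01, -9.21820330e-01, -3.11274762e-01,
         2.23275319e+02],
       [-9.72953886e-01, -2.19613378e-01, -7.16289021e-02,
        -5.90631484e+02],
       [-2.33112366e-03,  3.19401382e-01, -9.47616654e-01,
         3.73543699e+02],
       [ 0.00000000e+00,  0.00000000e+00,  0.00000000e+00,
         1.00000000e+00]])}
18.700000000000003
```

View pics/scene0.png

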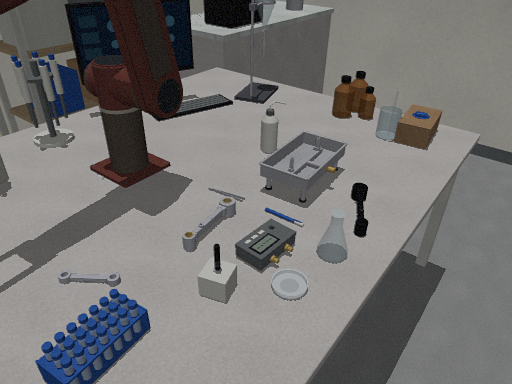

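View pics/side0.png

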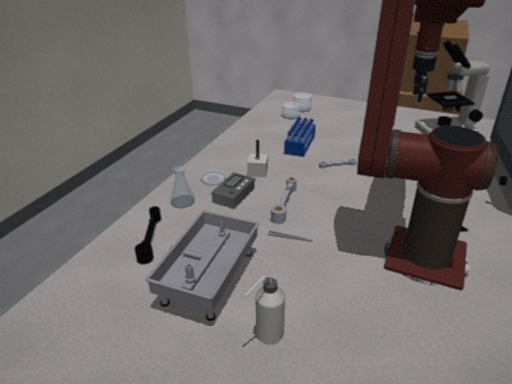

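View pics/wrist0.png

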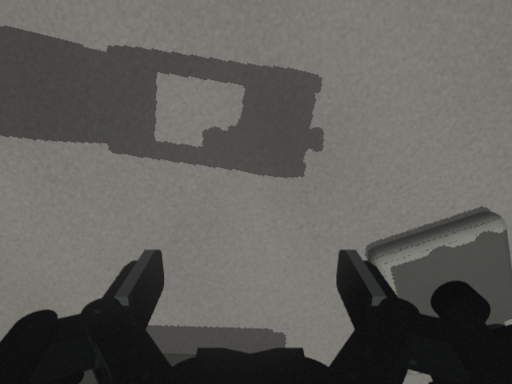

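```bash
python3 - <<'E'
import cv2
def crop(n,x0,y0,x1,y1,k,o):
    im=cv2.imread(f"pics/{n}.png")[y0:y1,x0:x1]
    im=cv2.resize(im,None,fx=k,fy=k,interpolation=cv2.INTER_CUBIC)
    cv2.imwrite(f"pics/{o}.png",im);print(im.shape)
crop("scene0",170,180,310,310,5.5 ,"c1")
crop("side0",200,130,330,230,6,"c2")
crop("side0",140,200,270,320,5,"c3")
crop("scene0",250,120,360,220,6,"c4")
E
```

```text
(715, 770, 3)
(600, 780, 3)
(600, 650, 3)
(600, 660, 3)
```

View pics/c1.png

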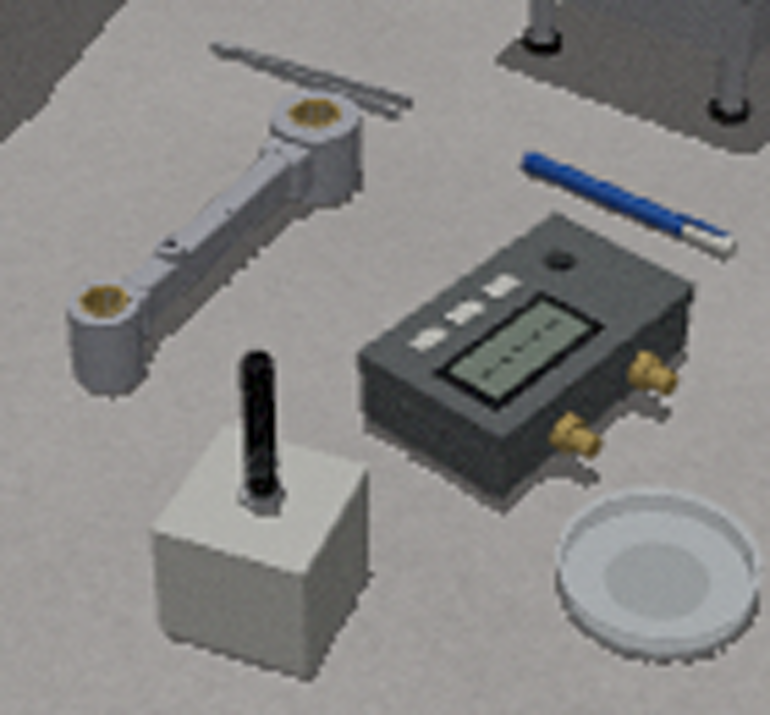

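View pics/c2.png

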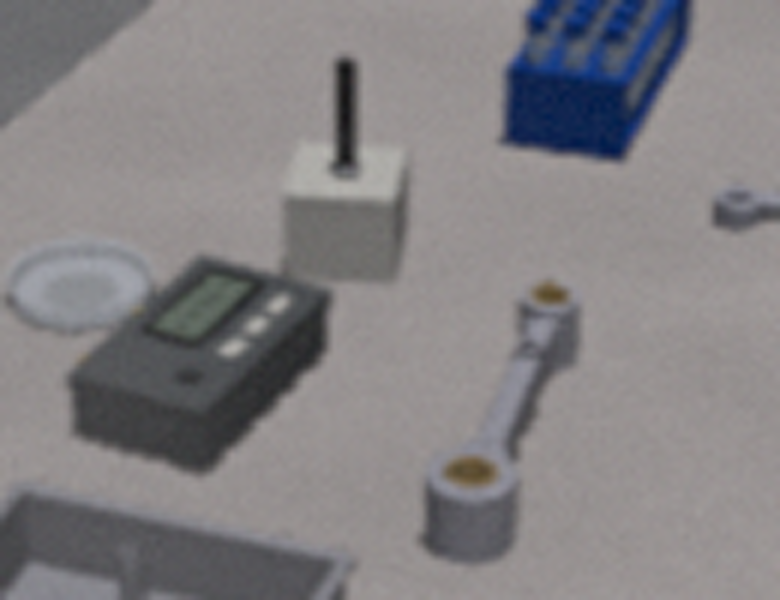

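View pics/c3.png

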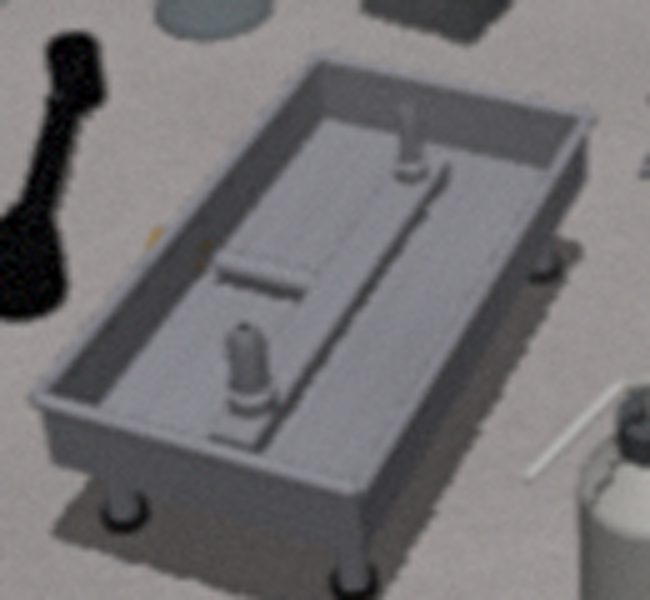

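View pics/c4.png

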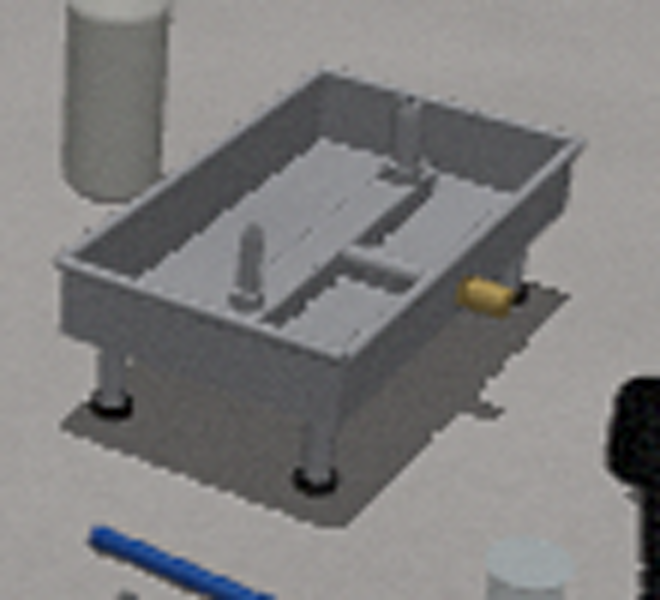

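```bash
cat > h.py <<'E'
import numpy as np, cv2
from workcell import r,snapshot,calibration
def ray(cal,uv):
    P=cal["pose"];d=P[:3,:3]@np.array([(uv[0]-cal["cx"])/cal["fx"],(uv[1]-cal["cy"])/cal["fy"],1]);return P[:3,3],d
def atz(cal,uv,z):
    o,d=ray(cal,uv);return o+d*(z-o[2])/d[2]
def tri(*cu):
    A=np.zeros((3,3));b=np.zeros(3)
    for c,u in cu:
        o,d=ray(c,u);d=d/np.linalg.norm(d);M=np.eye(3)-np.outer(d,d);A+=M;b+=M@o
    return np.linalg.solve(A,b)
def unc(p,off,k): return ((p[0]+.5)/k-.5+off[0],(p[1]+.5)/k-.5+off[1])
def proj(cal,p):
    P=cal["pose"];q=P[:3,:3].T@(np.array(p,float)-P[:3,3]);return np.array([cal["cx"]+cal["fx"]*q[0]/q[2],cal["cy"]+cal["fy"]*q[1]/q[2]])
def save(im,o,box=None,k=1):
    if box: x0,y0,x1,y1=box; im=im[y0:y1,x0:x1]
    im=cv2.resize(im,None,fx=k,fy=k,interpolation=cv2.INTER_CUBIC)
    cv2.imwrite(f"pics/{o}.png",cv2.cvtColor(im,cv2.COLOR_RGB2BGR))
E
python3 - <<'E'
from h import *
np.set_printoptions(precision=1,suppress=True)
S=calibration("scene");D=calibration("side")
c1=lambda *p:unc(p,(170,180),5.5)
c2=lambda *p:unc(p,(200,130),6)
c3=lambda *p:unc(p,(140,200),5)
c4=lambda *p:unc(p,(250,120),6)
pts=dict(hub=(c1(315,113),c2(470,470),44),eye=(c1(105,300),c2(548,294),44),styTop=(c1(258,357),c2(346,62),137),styBase=(c1(262,505),c2(345,170),62),
recess=(c1(560,260),c2(189,377),45),thin=(c4(252,228),c3(408,105),125),thick=(c4(410,100),c3(245,328),125),
rA=(c4(323,72),c3(365,492),104),rB=(c4(583,142),c3(38,397),104),rC=(c4(347,357),c3(318,58),104),rD=(c4(60,262),c3(592,120),104),
cA=(c1(557,215),c2(205,412),45),cB=(c1(692,290),c2(75,380),45),cC=(c1(503,435),c2(205,262),45),cD=(c1(360,357),c2(328,295),45))
P={}
for n,(a,b,z) in pts.items():
    P[n]=tri((S,a),(D,b)); print(n,P[n],"S",atz(S,a,z),"D",atz(D,b,z))
print(np.linalg.norm(P["hub"]-P["eye"]),np.linalg.norm(P["thin"]-P["thick"]))
E
```

```text
hub [455.4   8.6  44.5] S [454.3   9.1  44. ] D [456.    8.4  44. ]
eye [ 481.3 -178.7   44. ] S [ 480.7 -178.8   44. ] D [ 481.7 -178.    44. ]
styTop [ 641.5 -242.7  135.9] S [ 642.5 -243.5  137. ] D [ 640.5 -240.8  137. ]
styBase [ 644.6 -247.    57.9] S [ 647.5 -250.1   62. ] D [ 641.4 -240.1   62. ]
recess [635.5 -12.9  43.6] S [636.5 -14.3  45. ] D [634.4 -11.   45. ]
thin [534.9 234.5 124.2] S [535.7 233.1 125. ] D [534.4 235.4 125. ]
thick [521.  425.9 125.4] S [520.7 426.9 125. ] D [521.  425.5 125. ]
rA [431.3 474.8  99.9] S [437.5 468.2 104. ] D [427.2 477.  104. ]
rB [604.6 486.7 101. ] S [608.4 483.  104. ] D [600.1 488.4 104. ]
rC [623.4 187.5  99.8] S [627.6 182.  104. ] D [619.2 192.  104. ]
rD [450.7 176.   99. ] S [456.7 168.9 104. ] D [447.4 181.6 104. ]
cA [611.7  16.2  43.9] S [613.4  15.5  45. ] D [610.  17.  45.]
cB [697.2  11.8  40. ] S [701.5   7.1  45. ] D [691.9  17.6  45. ]
cC [ 687.8 -133.2   41.5] S [ 691.  -135.8   45. ] D [ 684.2 -128.6   45. ]
cD [ 602.7 -130.5   40.5] S [ 605.7 -134.7   45. ] D [ 599.8 -123.4   45. ]
189.08206509903536 191.99009659888551
```

Request:
carry_out(increments=[[[-24, -56, 0, 0, 0, 0, 85], [-24, -56, 0, 0, 0, 0, 85], [-24, -56, 0, 0, 0, 0, 85], [-24, -56, 0, 0, 0, 0, 85], [-24, -56, 0, 0, 0, 0, 85], [-24, -56, 0, 0, 0, 0, 85], [-24, -56, 0, 0, 0, 0, 85], [-24, -56, 0, 0, 0, 0, 85], [-24, -56, 0, 0, 0, 0, 85], [-24, -56, 0, 0, 0, 0, 85], [0, 0, 0, 0, 0, -0.17, 85], [0, 0, 0, 0, 0, -0.17, 85], [0, 0, 0, 0, 0, -0.17, 85], [0, 0, 0, 0, 0, -0.17, 85], [0, 0, 0, 0, 0, -0.17, 85], [0, 0, 0, 0, 0, -0.17, 85], [0, 0, 0, 0, 0, -0.17, 85], [0, 0, 0, 0, 0, -0.17, 85]]], force=60)

```text
time: 2.4
ee_pos: [645.2, -231.7, 221.2]
tcp_rot: [-0.004, 0.999, 0.032, -0.005]
contact_force: [-0.6, -0.3, 0.1]
grip_width: 84.5
```

```bash
python3 - <<'E'
from h import *
np.set_printoptions(precision=3,suppress=True)
c=calibration("wrist");im=snapshot("wrist")
s=r.state();print(s["time"],s["joints"],s["ee_pos"],s["tcp_rot"],s["contact_force"])
save(im,"w1",None,1.5)
for p in ([642,-243,137],[642,-242,62]): print(proj(c,p))
E
```

```text
2.45 [-0.461  0.38   1.35   0.003  1.424 -0.533] [ 645.164 -231.687  221.08 ] [-0.004  0.999  0.036 -0.005] [-0.037 -0.553  0.405]
[247.124 209.36 ]
[248.498 181.865]
```

View pics/w1.png

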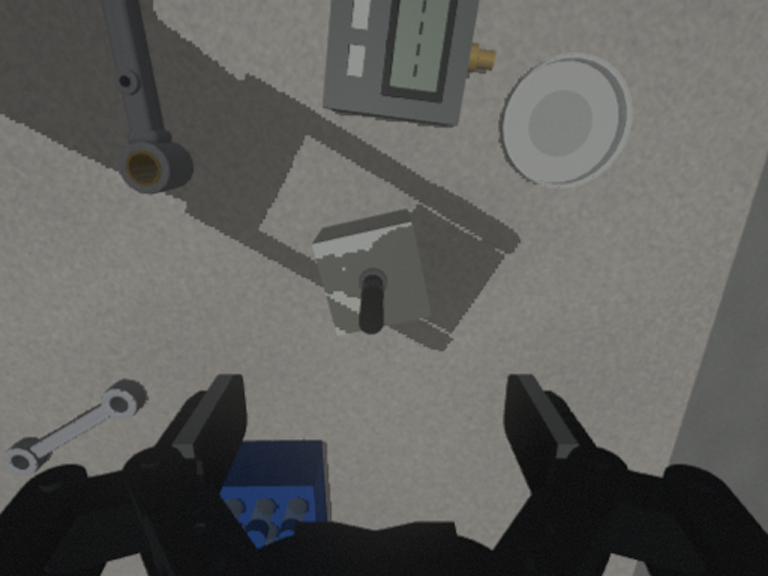

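```bash
cat >> h.py <<'E'
from scipy.spatial.transform import Rotation as R
def delta(target,yaw):
    s=r.state();q=s["tcp_rot"];Rc=R.from_quat([q[1],q[2],q[3],q[0]])
    Rt=R.from_matrix(np.array([[np.cos(yaw),np.sin(yaw),0],[np.sin(yaw),-np.cos(yaw),0],[0,0,-1]]))
    t=Rc.inv().apply(np.array(target)-s["ee_pos"]);w=(Rc.inv()*Rt).as_rotvec()
    print("now",s["time"],s["ee_pos"].round(1),"f",s["contact_force"].round(1),"grip",round(s["grip_width"],1),"-> t",t.round(1),"w",w.round(3)); return t,w
E
python3 - <<'E'
from h import *
np.set_printoptions(precision=1,suppress=True)
c=calibration("wrist")
u=lambda x,y:unc((x,y),(0,0),1.5)
print(atz(c,u(371,321),137),atz(c,u(372,280),65))
print(proj(c,(642,-243,60)))
delta([642,-243,200],0.03)
E
```

```text
[ 642.3 -246.8  137. ] [ 641.6 -246.1   65. ]
[248.5 182.3]
now 2.45 [ 645.2 -231.7  221.1] f [-0.  -0.6  0.4] grip 84.9 -> t [-3.8 11.2 21. ] w [-0.  0.  0.]
```

```bash
sed -i 's/w.round(3))/[round(float(v),4) for v in w])/' h.py; python3 - <<'E'
from h import *
delta([642,-245.5,160],0.07)
E
```

```text
now 2.45 [ 645.2 -231.7  221.1] f [-0.  -0.6  0.4] grip 84.9 -> t [-3.6 14.1 61. ] w [-0.0085, 0.0095, 0.0018]
```

Request:
carry_out(increments=[[[-1.8, 7, 30, -0.0085, 0.0095, 0, 85], [-1.8, 7, 31, 0, 0, 0, 85], [0, 0, 0, 0, 0, 0, 85]]])

```text
time: 2.82
ee_pos: [642.2, -245.7, 158.5]
tcp_rot: [-0.0, 0.999, 0.032, 0.0]
contact_force: [-0.2, -0.2, -0.1]
grip_width: 84.9
```

```bash
python3 - <<'E'
from h import *
c=calibration("wrist");im=snapshot("wrist")
save(im,"w2",None,1.5)
delta([642,-245.5,160],0.07)
for p in ([642,-245.5,137],[642,-245.5,65]): print(proj(c,p)*1.5)
E
```

```text
now 2.875 [ 643.4 -245.9  160.6] f [ 0.2 -0.5  0.1] grip 85.2 -> t [-1.3 -0.5  0.6] w [0.0014, -0.0029, -0.0046]
[376.60724765 345.26060019]
[376.1215856  287.30684811]
```

View pics/w2.png

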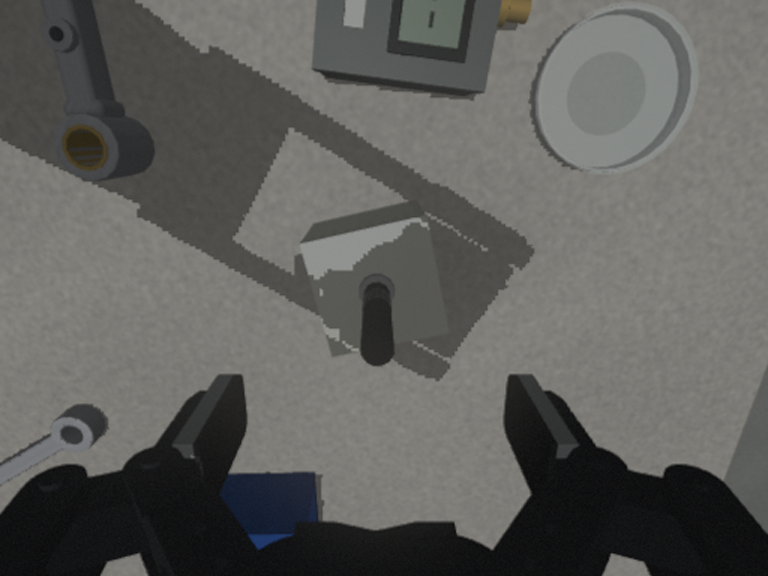

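Request:
carry_out(increments=[[[-0.7, 0, 26, 0, 0, 0, 85], [-0.6, 0, 25, 0, 0, 0, 85], [0, 0, 25, 0, 0, 0, 85], [0, 0, 0, 0, 0, 0, 85]]])

```text
time: 3.38
ee_pos: [647.4, -247.2, 91.8]
tcp_rot: [0.003, 1.0, 0.031, 0.007]
contact_force: [0.2, 0.6, -0.1]
grip_width: 85.0
```

```bash
python3 - <<'E'
from h import *
delta([642,-246,84],0.07)
E
```

```text
now 3.375 [ 647.4 -247.2   91.8] f [ 0.2  0.6 -0.1] grip 85.0 -> t [-5.4 -1.6  7.7] w [0.0068, -0.0129, -0.0087]
```

Request:
carry_out(increments=[[[-5, -1, 7.5, 0.006, -0.013, 0, 85], [0, 0, 0, 0, 0, 0, 85]]])

```text
time: 3.62
ee_pos: [644.3, -247.2, 87.9]
tcp_rot: [0.001, 1.0, 0.03, 0.002]
contact_force: [-0.7, 0.3, -0.3]
grip_width: 85.1
```

```bash
python3 - <<'E'
from h import *
delta([642,-246,84],0.07)
E
```

```text
now 3.625 [ 644.3 -247.2   87.9] f [-0.7  0.3 -0.3] grip 85.1 -> t [-2.3 -1.4  3.9] w [0.0029, -0.0035, -0.0091]
```

Request:
carry_out(increments=[[[-3, -1.5, 4, 0.003, -0.005, -0.005, 85], [0, 0, 0, 0, 0, 0, 14], [0, 0, 0, 0, 0, 0, 5], [0, 0, 0, 0, 0, 0, 5], [0, 0, 0, 0, 0, 0, 5], [0, 0, 0, 0, 0, 0, 5]]])

```text
time: 4.38
ee_pos: [642.4, -246.5, 86.3]
tcp_rot: [0.001, 0.999, 0.033, 0.001]
contact_force: [0.1, 0.0, 1.5]
grip_width: 12.7
```

```bash
python3 - <<'E'
from h import *
delta([642,-246,84],0.07)
E
```

```text
now 4.375 [ 642.4 -246.5   86.3] f [0.1 0.  1.5] grip 12.7 -> t [-0.4 -0.5  2.3] w [0.0017, -0.0015, -0.004]
```

Request:
carry_out(increments=[[[0, 0, -25, 0, 0, 0, 5], [0, 0, -25, 0, 0, 0, 5], [0, 0, -26, 0, 0, 0, 5], [0, 0, 0, 0, 0, 0, 5]]])

```text
time: 4.88
ee_pos: [642.2, -246.2, 162.8]
tcp_rot: [0.001, 0.999, 0.033, 0.001]
contact_force: [0.1, -0.5, -0.3]
grip_width: 12.1
```

```bash
python3 - <<'E'
from h import *
t,w=delta([635,-13,160],0.07)
E
```

```text
now 4.875 [ 642.2 -246.2  162.8] f [ 0.1 -0.5 -0.3] grip 12.1 -> t [   8.1 -233.2    2.6] w [0.001, -0.001, -0.0042]
```

Request:
carry_out(increments=[[[1.6, -46, 0, 0, 0, 0, 5], [1.6, -46, 0, 0, 0, 0, 5], [1.6, -46, 0, 0, 0, 0, 5], [1.6, -46, 0, 0, 0, 0, 5], [1.6, -46, 0, 0, 0, 0, 5], [0, 0, 0, 0, 0, 0, 5]]])

```text
time: 5.62
ee_pos: [630.5, -9.7, 152.4]
tcp_rot: [-0.001, 0.999, 0.031, -0.005]
contact_force: [-0.4, -0.3, -0.8]
grip_width: 12.5
```

```bash
python3 - <<'E'
from h import *
c=calibration("wrist");im=snapshot("wrist")
save(im,"w3",None,1.5)
a=snapshot("scene");b=snapshot("side")
save(a,"s3",(200,150,330,280),5);save(b,"d3",(190,100,300,220),5)
t,w=delta([635,-13,160],0.07)
S=calibration("scene");D=calibration("side")
p=r.state()["ee_pos"];tip=p-[0,0,81.3]
print("tip pred",tip,"scene",(proj(S,tip)-[200,150])*5,"side",(proj(D,tip)-[190,100])*5,"wrist",proj(c,tip)*1.5)
E
```

```text
now 5.775 [631.2 -13.6 153. ] f [-0.1 -0.3 -1.5] grip 12.6 -> t [ 3.8 -0.4 -7. ] w [-0.0009, 0.0084, -0.011]
tip pred [631.18854704 -13.60251565  71.73931294] scene [352.00266981 341.30146891] side [209.86630461 427.71350744] wrist [378.8026343  303.05723565]
```

View pics/w3.png

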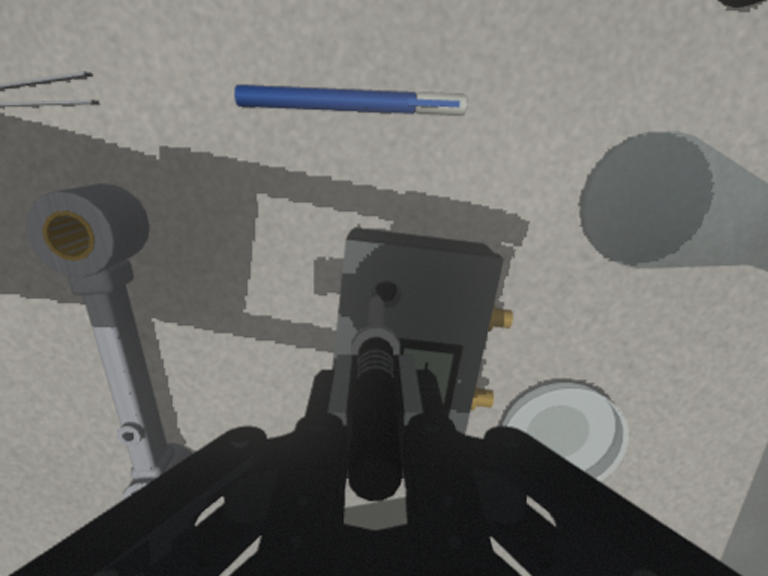

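View pics/s3.png

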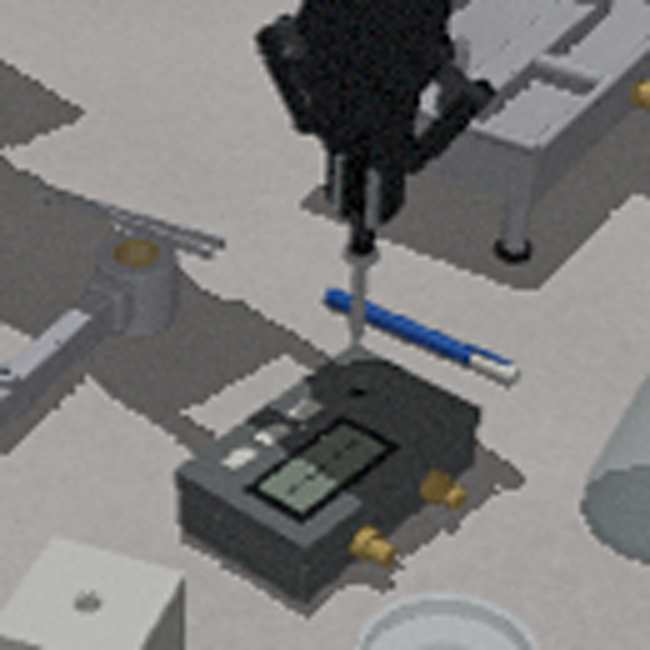

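View pics/d3.png

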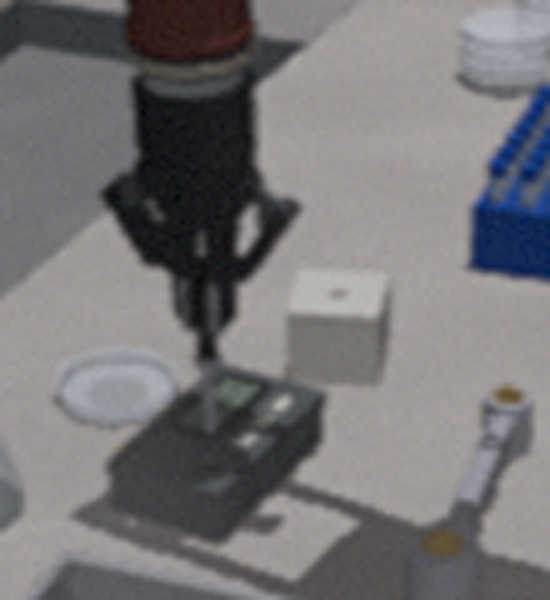

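```bash
python3 - <<'E'
from h import *
np.set_printoptions(precision=1,suppress=True)
S=calibration("scene");D=calibration("side");W=calibration("wrist")
s=lambda *p:unc(p,(200,150),5)
d=lambda *p:unc(p,(190,100),5)
w=lambda *p:unc(p,(0,0),1.5)
print("hole",tri((S,s(88,602)),(D,d(340,294))),atz(S,s(88,602),60),atz(D,d(340,294),60))
print("tip tri S,D",tri((S,s(354,352)),(D,d(210,430))),"S,W",tri((S,s(354,352)),(W,w(377,302))))
print("recess",tri((S,s(358,391)),(W,w(387,292))),atz(S,s(358,391),45),atz(W,w(387,292),45))
W3=cv2.imread("pics/w3.png")[230:380,320:460];cv2.imwrite("pics/w3c.png",cv2.resize(W3,None,fx=4,fy=4,interpolation=cv2.INTER_CUBIC))
E
```

```text
hole [ 641.3 -243.8   58.1] [ 642.9 -245.2   60. ] [ 639.6 -240.8   60. ]
tip tri S,D [634.  -16.8  69. ] S,W [632.2 -17.5  69. ]
recess [637.9 -19.6  46. ] [638.5 -18.1  45. ] [636.7 -20.6  45. ]
```

View pics/w3c.png

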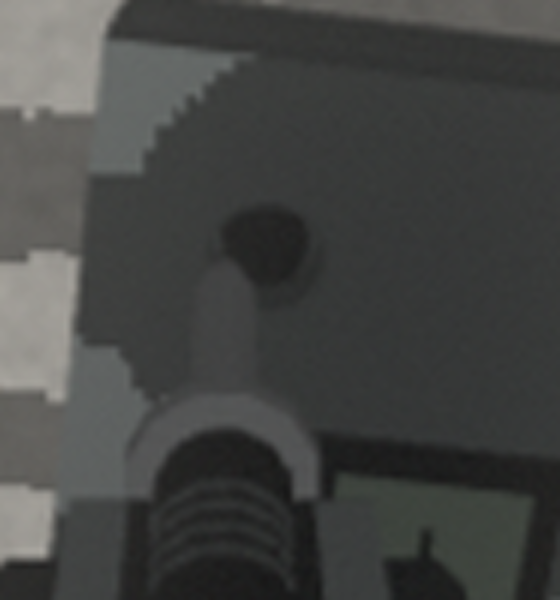

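Request:
carry_out(increments=[[[5, 4, 8, 0, 0.008, 0, 5], [0, 0, 8, 0, 0, 0, 5], [0, 0, 0, 0, 0, 0, 5]]])

```text
time: 6.15
ee_pos: [636.4, -21.0, 134.7]
tcp_rot: [-0.0, 1.0, 0.027, -0.001]
contact_force: [0.3, -0.6, -0.5]
grip_width: 12.6
```

```bash
python3 - <<'E'
from h import *
im=snapshot("wrist")
save(im,"w4",(210,150,310,230),7)
a=snapshot("scene");b=snapshot("side")
save(a,"s4",(240,190,310,250),10);save(b,"d4",(200,150,270,210),10)
t,w=delta([635,-13,135],0.07)
E
```

```text
now 6.3 [637.2 -20.6 136.1] f [ 0.4  0.6 -0.9] grip 12.4 -> t [-1.8 -7.7  1.1] w [-0.0001, -0.001, -0.0146]
```

View pics/w4.png

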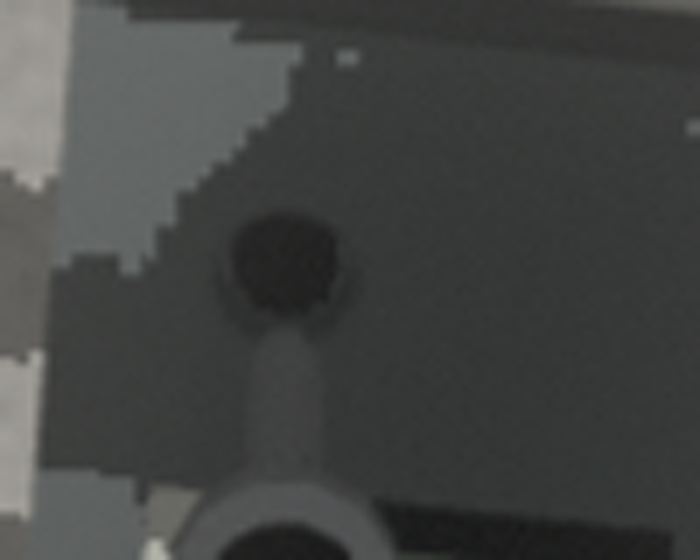

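View pics/s4.png

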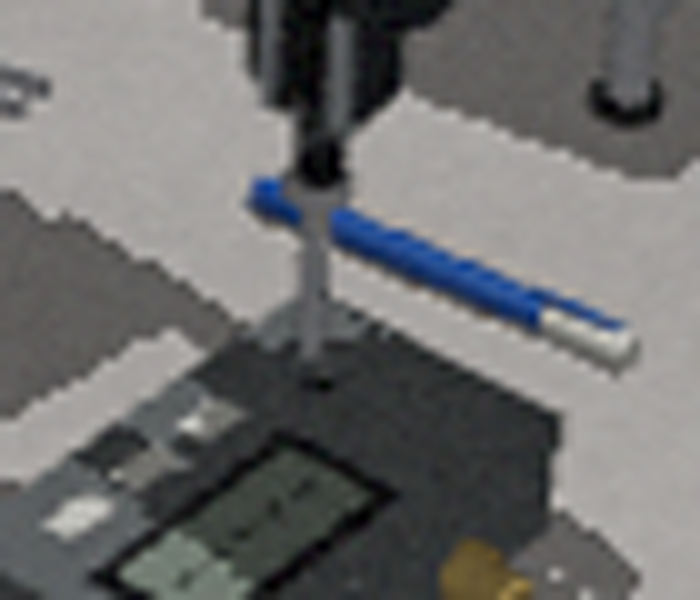

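View pics/d4.png

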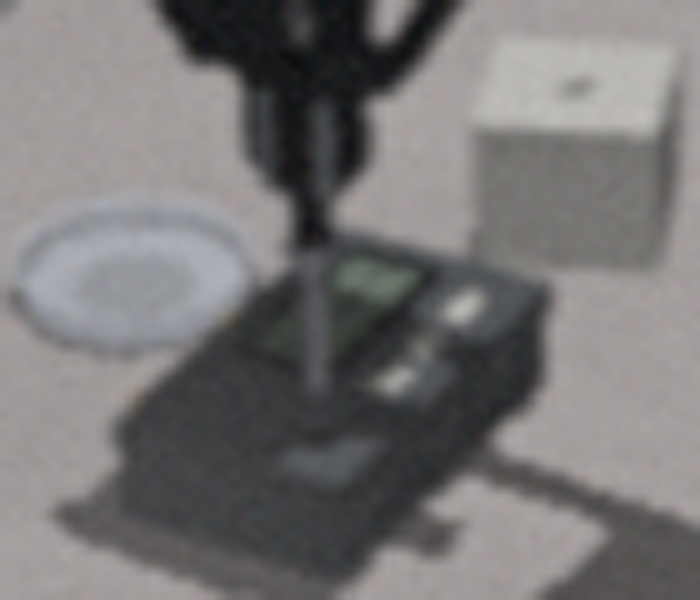

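```bash
python3 - <<'E'
from h import *
np.set_printoptions(precision=1,suppress=True)
S=calibration("scene");D=calibration("side");W=calibration("wrist")
s=lambda *p:unc(p,(240,190),10)
d=lambda *p:unc(p,(200,150),10)
w=lambda *p:unc(p,(210,150),7)
print("tip SD",tri((S,s(314,352)),(D,d(318,390))))
for z in (50,52,54,56):
  print(z,atz(S,s(314,352),z)-atz(S,s(317,381),45),atz(W,w(287,332),z)-atz(W,w(286,272),45))
print(atz(W,w(286,272),45),atz(S,s(317,381),45))
E
```

```text
tip SD [637.1 -18.6  55.3]
50 [-4.6  4.7  5. ] [ 0.4 -5.6  5. ]
52 [-3.2  2.6  7. ] [ 0.4 -4.9  7. ]
54 [-1.8  0.4  9. ] [ 0.3 -4.1  9. ]
56 [-0.3 -1.8 11. ] [ 0.3 -3.4 11. ]
[636.6 -16.9  45. ] [638.2 -17.5  45. ]
```

Request:
carry_out(increments=[[[0, -3, 0, 0, 0, -0.01, 5], [0, 0, 5, 0, 0, 0, 5], [0, 0, 5, 0, 0, 0, 5], [0, 0, 0, 0, 0, 0, 5]]])

```text
time: 6.8
ee_pos: [637.4, -17.0, 126.2]
tcp_rot: [-0.0, 0.999, 0.033, 0.001]
contact_force: [0.0, 0.3, 0.2]
grip_width: 12.4
```

```bash
python3 - <<'E'
from h import *
im=snapshot("wrist")
save(im,"w5",(210,150,310,230),7)
t,w=delta([637,-17.5,115],0.07)
E
```

```text
now 6.85 [637.6 -17.1 126.5] f [ 0.3 -0.4 -0.5] grip 12.6 -> t [-0.6  0.4 11.5] w [0.0001, -0.0026, -0.0034]
```

View pics/w5.png

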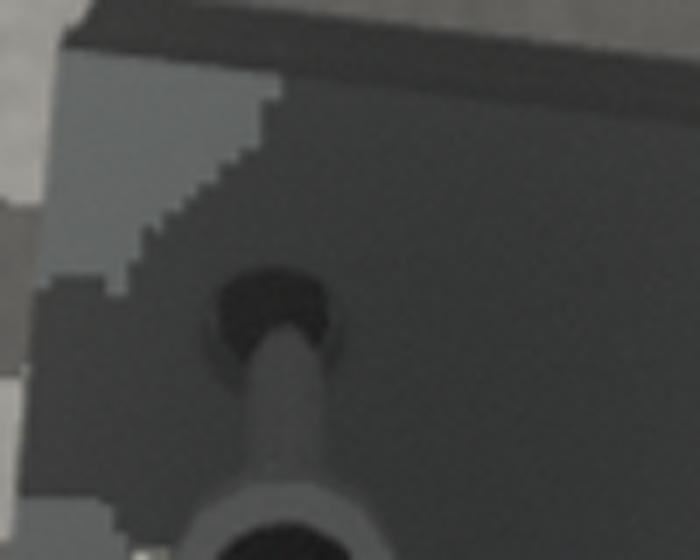

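Request:
carry_out(increments=[[[-1, 0, 5, 0, 0, 0, 5], [0, 0, 3, 0, 0, 0, 5], [0, 0, 0, 0, 0, 0, 5]]])

```text
time: 7.22
ee_pos: [636.8, -17.2, 118.5]
tcp_rot: [0.0, 0.999, 0.033, 0.002]
contact_force: [-0.3, -0.6, 1.6]
grip_width: 12.5
```

```bash
python3 - <<'E'
from h import *
t,w=delta([637,-17.5,115],0.07)
E
```

```text
now 7.225 [636.8 -17.2 118.5] f [-0.3 -0.6  1.6] grip 12.5 -> t [0.1 0.3 3.5] w [0.0003, -0.0033, -0.0033]
```

Contact has begun (about 1.6 N). Press further.

Request:
carry_out(increments=[[[0, 0, 3, 0, 0, 0, 5], [0, 0, 2, 0, 0, 0, 5], [0, 0, 0, 0, 0, 0, 5]]])

```text
time: 7.6
ee_pos: [637.3, -17.3, 115.2]
tcp_rot: [0.0, 0.999, 0.033, 0.002]
contact_force: [-2.8, 0.9, 3.5]
grip_width: 12.3
```

```bash
python3 - <<'E'
from h import *
t,w=delta([637,-17.5,113],0.07)
E
```

```text
now 7.6 [637.3 -17.3 115.2] f [-2.8  0.9  3.5] grip 12.3 -> t [-0.3  0.2  2.2] w [0.0006, -0.0043, -0.0033]
```

Request:
carry_out(increments=[[[0, 0, 3, 0, 0, 0, 5], [0, 0, 2, 0, 0, 0, 5], [0, 0, 1.5, 0, 0, 0, 5]]])

```text
time: 7.98
ee_pos: [638.3, -17.4, 114.7]
tcp_rot: [0.001, 0.999, 0.034, 0.003]
contact_force: [-5.7, 0.3, 10.4]
grip_width: 12.4
```

```bash
python3 - <<'E'
from h import *
im=snapshot("wrist")
save(im,"w6",(210,150,310,230),7)
save(snapshot("scene"),"s6",(240,190,310,250),10)
t,w=delta([637,-17.5,113],0.07)
E
```

```text
now 8.075 [638.3 -17.4 114.6] f [-5.6  1.2 12.6] grip 12.5 -> t [-1.3 -0.   1.6] w [0.0014, -0.0061, -0.0029]
```

View pics/w6.png

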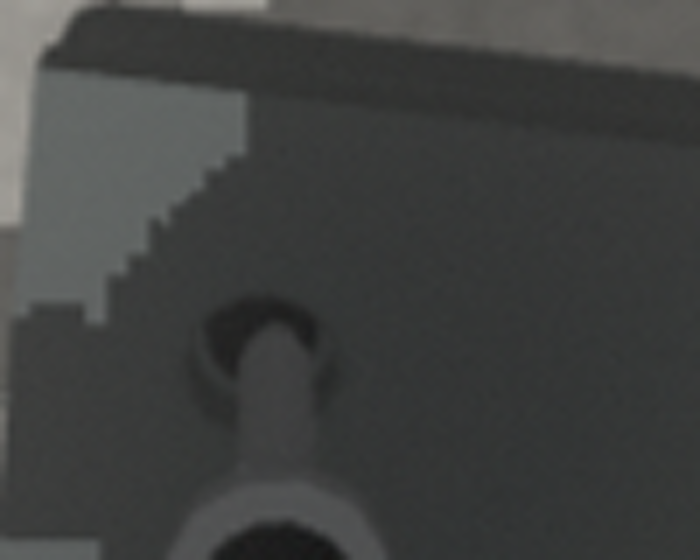

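View pics/s6.png

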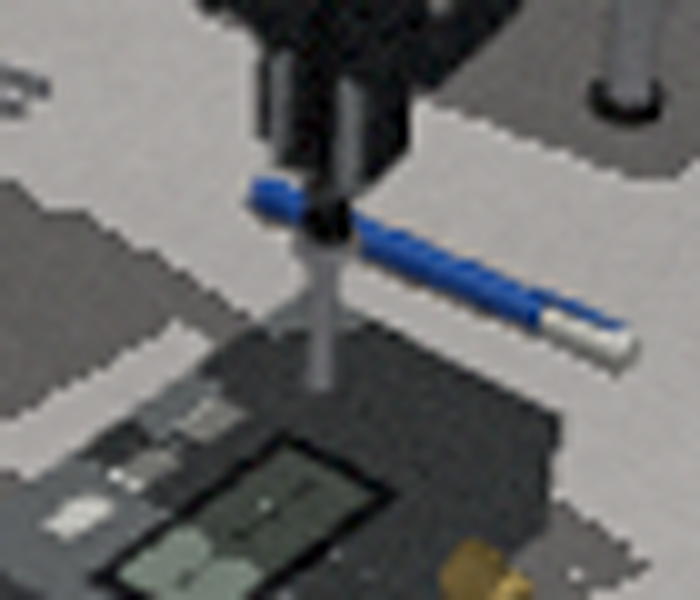

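Request:
carry_out(increments=[[[-1, 0, 1.5, 0, 0, 0, 5], [-0.5, 0, 1, 0, 0, 0, 5], [0, 0, 1, 0, 0, 0, 5]]])

```text
time: 8.45
ee_pos: [637.6, -17.3, 114.9]
tcp_rot: [0.001, 0.999, 0.034, 0.004]
contact_force: [-4.0, -0.6, 7.6]
grip_width: 12.4
```

```bash
python3 - <<'E'
from h import *
t,w=delta([637,-17.5,165],0.07)
E
```

```text
now 8.45 [637.6 -17.3 114.9] f [-4.  -0.6  7.6] grip 12.4 -> t [ -0.2   0.2 -50.1] w [0.0016, -0.0083, -0.0026]
```

Request:
carry_out(increments=[[[0, 0, -20, 0, -0.006, 0, 5], [0, 0, -20, 0, 0, 0, 5], [0, 0, -20, 0, 0, 0, 5], [0, 46, 0, 0, 0, 0, 5], [0, 46, 0, 0, 0, 0, 5], [0, 46, 0, 0, 0, 0, 5], [0, 46, 0, 0, 0, 0, 5], [0, 44, 0, 0, 0, 0, 5], [0, 0, 0, 0, 0, 0, 5]]])

```text
time: 9.57
ee_pos: [655.0, -251.2, 182.1]
tcp_rot: [0.002, 0.999, 0.035, 0.004]
contact_force: [0.3, 1.1, -1.1]
grip_width: 12.6
```

```bash
python3 - <<'E'
from h import *
t,w=delta([642,-246.3,165],0.07)
E
```

```text
now 9.575 [ 655.  -251.2  182.1] f [ 0.3  1.1 -1.1] grip 12.6 -> t [-12.8  -5.8  17. ] w [0.0042, -0.0081, 0.0001]
```

Request:
carry_out(increments=[[[-7, -3, 11, 0.004, -0.008, 0, 5], [-6, -3, 10, 0, 0, 0, 5], [0, 0, 0, 0, 0, 0, 5]]])

```text
time: 9.95
ee_pos: [640.3, -243.2, 159.2]
tcp_rot: [-0.001, 0.999, 0.036, -0.001]
contact_force: [-0.2, -0.2, -0.3]
grip_width: 12.7
```

```bash
python3 - <<'E'
from h import *
im=snapshot("wrist");t,w=delta([642,-246.3,160],0.07)
save(im,"w7",(190,120,310,210),6)
a=snapshot("scene");b=snapshot("side");save(a,"s7",(185,220,255,300),7);save(b,"d7",(220,110,300,190),7)
E
```

```text
now 10.0 [ 640.8 -243.3  159.9] f [ 0.3  0.5 -0.7] grip 12.4 -> t [ 1.   3.  -0.1] w [-0.0013, 0.0008, 0.0018]
```

View pics/w7.png

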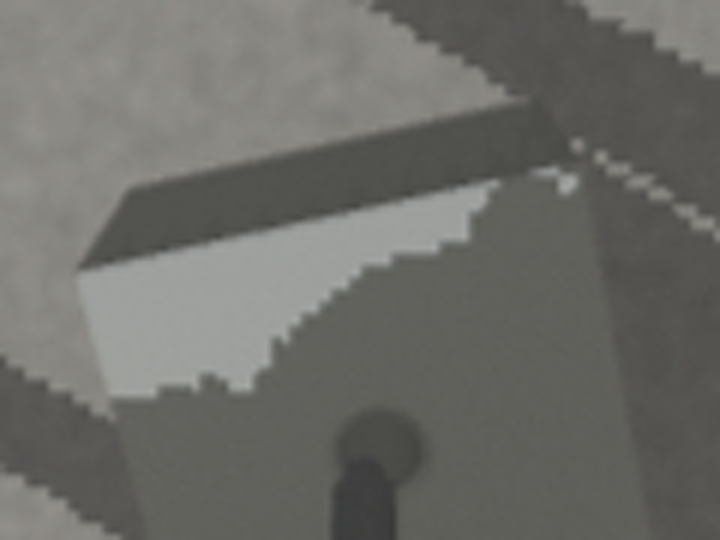

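View pics/s7.png

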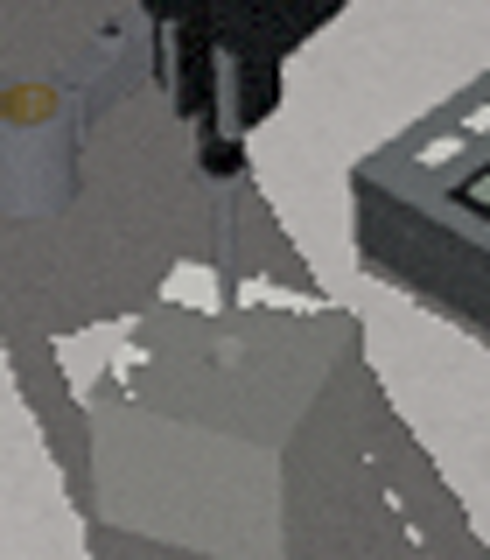

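View pics/d7.png

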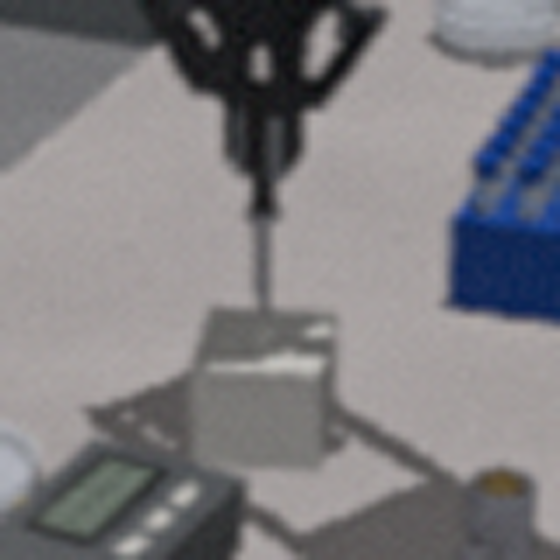

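```bash
python3 - <<'E'
from h import *
np.set_printoptions(precision=1,suppress=True)
S=calibration("scene");D=calibration("side");W=calibration("wrist")
w=lambda *p:unc(p,(190,120),6)
print(atz(W,w(380,447),60),[atz(W,w(364,478),z) for z in (75,78,81)])
s=lambda *p:unc(p,(185,220),7);d=lambda *p:unc(p,(220,110),7)
print("tip SD",tri((S,s(229,308)),(D,d(262,308))),"hole S",atz(S,s(230,352),60))
E
```

```text
[ 643.8 -248.7   60. ] [array([ 641.5, -248.1,   75. ]), array([ 641.4, -247. ,   78. ]), array([ 641.3, -245.9,   81. ])]
tip SD [ 642.7 -243.3   78.8] hole S [ 643.  -244.5   60. ]
```

Request:
carry_out(increments=[[[2.3, 2.2, 6, 0, 0, 0, 5], [0, 0, 6, 0, 0, 0, 5], [0, 0, 0, 0, 0, 0, 5]]])

```text
time: 10.48
ee_pos: [645.2, -246.1, 149.1]
tcp_rot: [0.0, 0.999, 0.036, 0.001]
contact_force: [0.2, -0.2, 0.1]
grip_width: 12.4
```

```bash
python3 - <<'E'
from h import *
im=snapshot("wrist");t,w=delta([642.8,-245.6,147],0.07)
save(im,"w8",(190,120,310,220),6)
a=snapshot("scene");save(a,"s8",(200,250,240,290),14)
E
```

```text
now 10.525 [ 645.3 -246.2  149.4] f [ 0.6 -0.1 -0.8] grip 12.3 -> t [-2.5 -0.8  2.4] w [0.001, -0.0028, 0.0023]
```

View pics/w8.png

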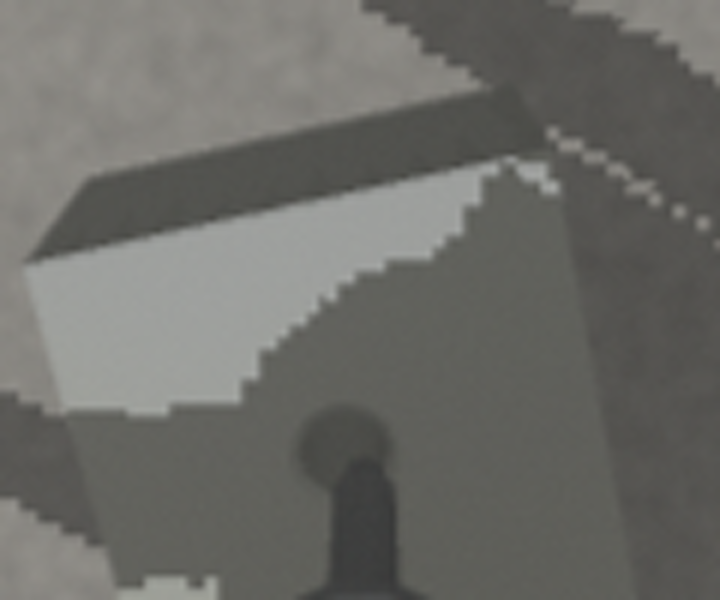

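View pics/s8.png

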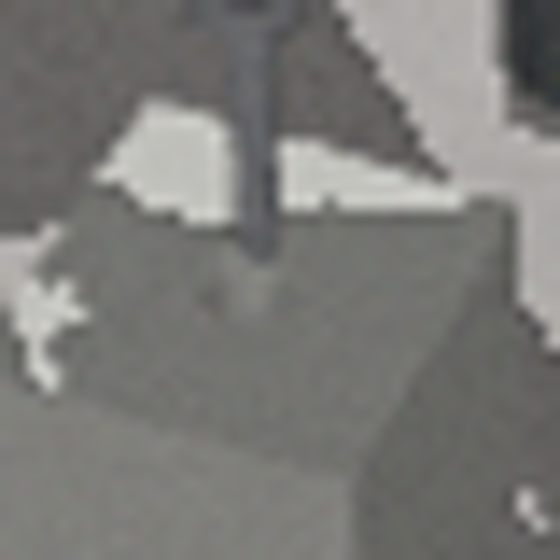

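```bash
python3 - <<'E'
from h import *
np.set_printoptions(precision=1,suppress=True)
S=calibration("scene");W=calibration("wrist")
w=lambda *p:unc(p,(190,120),6)
print(atz(W,w(345,447),60),[atz(W,w(364,476),z) for z in (66,68)])
s=lambda *p:unc(p,(200,250),14)
print(atz(S,s(240,290),60),[atz(S,s(261,248),z) for z in (66,68)])
E
```

```text
[ 642.6 -247.3   60. ] [array([ 645.3, -249.1,   66. ]), array([ 645.2, -248.4,   68. ])]
[ 642.5 -246.5   60. ] [array([ 642.9, -241.4,   66. ]), array([ 644.3, -243. ,   68. ])]
```

Request:
carry_out(increments=[[[-2.5, -0.8, 1, 0.001, -0.003, 0, 5], [0, 0, 6, 0, 0, 0, 5], [0, 0, 6, 0, 0, 0, 5], [0, 0, 0, 0, 0, 0, 5]]])

```text
time: 11.08
ee_pos: [642.6, -245.8, 136.0]
tcp_rot: [0.0, 0.999, 0.036, 0.0]
contact_force: [-0.4, 0.4, -0.5]
grip_width: 12.4
```

```bash
python3 - <<'E'
from h import *
im=snapshot("wrist");t,w=delta([642.8,-245.4,135],0.07)
save(im,"w9",(190,120,310,220),6)
E
```

```text
now 11.125 [ 642.8 -245.9  136.4] f [-0.4 -0.  -1.5] grip 12.4 -> t [-0.  -0.5  1.4] w [0.0006, -0.0006, 0.002]
```

View pics/w9.png

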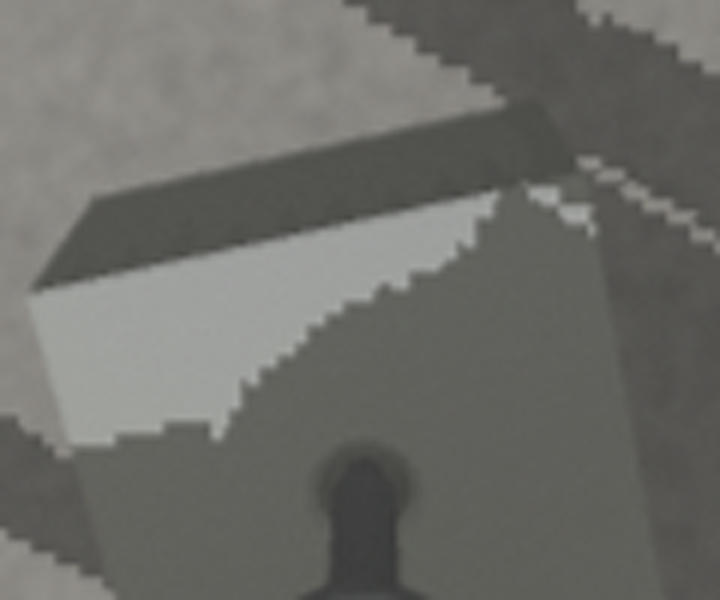

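Request:
carry_out(increments=[[[0, 0.3, 8, 0, 0, 0, 5], [0, 0, 8, 0, 0, 0, 5], [0, 0, 0, 0, 0, 0, 5]]])

```text
time: 11.5
ee_pos: [642.8, -246.2, 119.1]
tcp_rot: [0.0, 0.999, 0.036, 0.0]
contact_force: [0.2, 0.1, -0.7]
grip_width: 12.3
```

```bash
python3 - <<'E'
from h import *
t,w=delta([642.8,-246,87],0.07)
E
```

```text
now 11.5 [ 642.8 -246.2  119.1] f [ 0.2  0.1 -0.7] grip 12.3 -> t [-0.  -0.2 32.1] w [0.0005, -0.0005, 0.002]
```

Request:
carry_out(increments=[[[0, 0, 8, 0, 0, 0, 5], [0, 0, 8, 0, 0, 0, 5], [0, 0, 8, 0, 0, 0, 5], [0, 0, 4, 0, 0, 0, 5], [0, 0, 0, 0, 0, 0, 5]]])

```text
time: 12.12
ee_pos: [642.7, -246.1, 88.7]
tcp_rot: [0.0, 0.999, 0.036, -0.0]
contact_force: [-0.8, -0.2, -0.7]
grip_width: 12.5
```

```bash
python3 - <<'E'
from h import *
im=snapshot("wrist");t,w=delta([642.8,-246,87],0.07)
save(im,"w10",(170,120,330,240),4)
E
```

```text
now 12.175 [ 642.8 -246.2   88.9] f [ 0.3  0.4 -0.2] grip 12.1 -> t [ 0.  -0.1  1.9] w [0.0003, -0.0002, 0.0021]
```

View pics/w10.png

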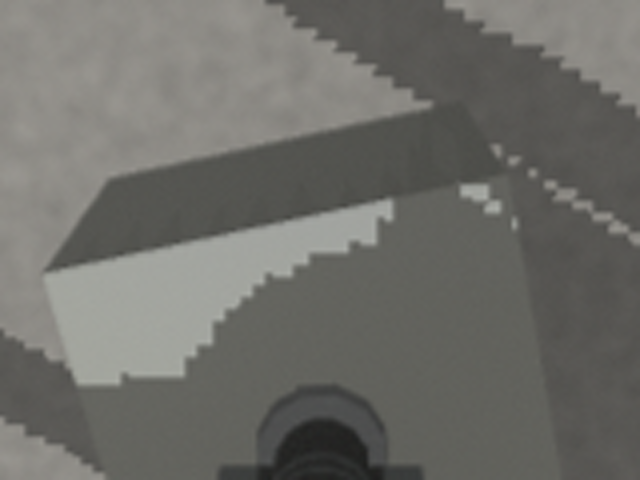

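Request:
carry_out(increments=[[[0, 0, 2, 0, 0, 0, 5], [0, 0, 1, 0, 0, 0, 5]]])

```text
time: 12.42
ee_pos: [643.2, -246.4, 86.6]
tcp_rot: [0.0, 0.999, 0.036, 0.001]
contact_force: [-0.1, -0.4, -1.6]
grip_width: 12.4
```

```bash
python3 - <<'E'
from h import *
t,w=delta([642.8,-246,86],0.07)
E
```

```text
now 12.425 [ 643.2 -246.4   86.6] f [-0.1 -0.4 -1.6] grip 12.4 -> t [-0.4 -0.5  0.6] w [0.001, -0.0013, 0.002]
```

Request:
carry_out(increments=[[[0, 0, 0.5, 0, 0, 0, 5], [0, 0, 0, 0, 0, 0, 40], [0, 0, 0, 0, 0, 0, 60], [0, 0, 0, 0, 0, 0, 60], [0, 0, -25, 0, 0, 0, 60], [0, 0, -40, 0, 0, 0, 60], [0, 0, -40, 0, 0, 0, 60], [0, 0, 0, 0, 0, 0, 60]]])

```text
time: 13.42
ee_pos: [643.0, -246.3, 193.8]
tcp_rot: [0.0, 0.999, 0.036, 0.0]
contact_force: [-0.0, 0.3, -0.2]
grip_width: 59.8
```

```bash
python3 - <<'E'
from h import *
im=snapshot("wrist");t,w=delta([642.8,-246,200],0.07)
save(im,"w11",None,1.5)
save(snapshot("scene"),"s11",(170,180,310,310),5)
save(snapshot("side"),"d11",(200,130,330,230),6)
E
```

```text
now 13.475 [ 641.8 -245.7  191.2] f [ 0.6 -0.4 -0.2] grip 60.0 -> t [ 1.   0.4 -8.8] w [-0.0013, 0.0026, 0.002]
```

View pics/w11.png

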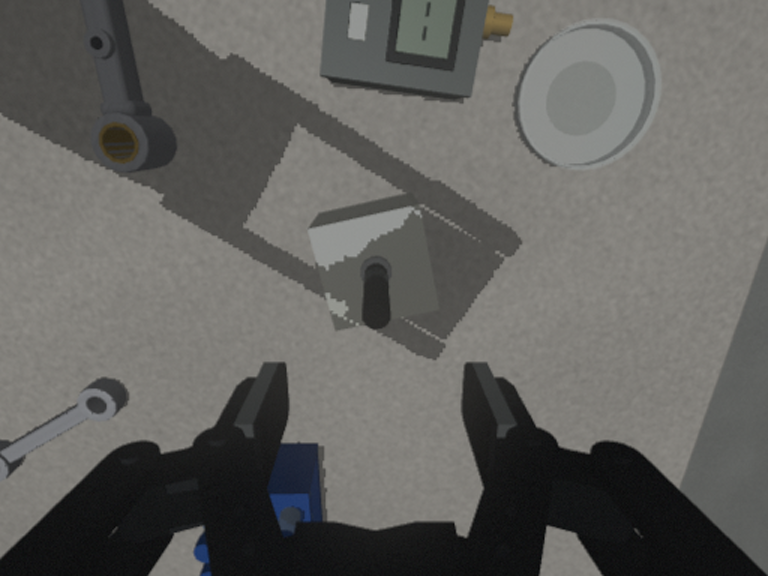

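View pics/s11.png

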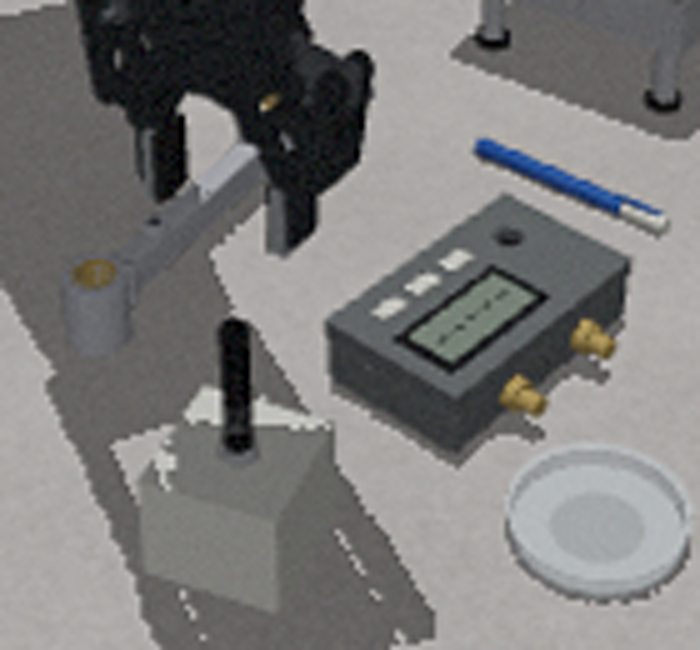

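View pics/d11.png

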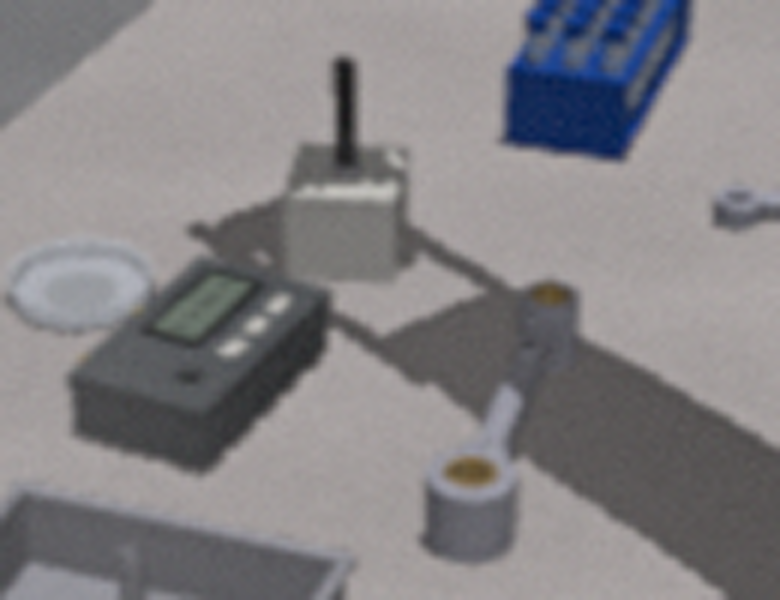

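Request:
carry_out(increments=[[[-33, -39, 0, 0, 0, 0, 60], [-33, -39, 0, 0, 0, 0, 60], [-33, -39, 0, 0, 0, 0, 60], [-33, -39, 0, 0, 0, -0.03, 60], [-33, -39, 0, 0, 0, -0.03, 60], [0, 0, 0, 0, 0, 0, 60]]])

```text
time: 14.32
ee_pos: [447.7, -55.9, 176.6]
tcp_rot: [-0.007, 0.998, 0.066, -0.014]
contact_force: [0.5, -0.3, -0.3]
grip_width: 60.4
```

```bash
python3 - <<'E'
from h import *
c=calibration("wrist");im=snapshot("wrist");t,w=delta([465,-65,150],0.137)
save(im,"w12",None,1.5);np.save("c12.npy",c["pose"])
for p in ([455.4,8.6,44],[481.3,-178.7,44],[465,-63,38]): print(proj(c,p)*1.5)
E
```

```text
now 14.375 [449.2 -57.  177.1] f [-0.7  0.1 -0.1] grip 60.2 -> t [15.4 10.4 26.5] w [-0.0156, 0.0258, -0.0056]
[410.26888729 168.53161494]
[405.21702839 441.55240364]
[407.25424787 282.77229749]
```

View pics/w12.png

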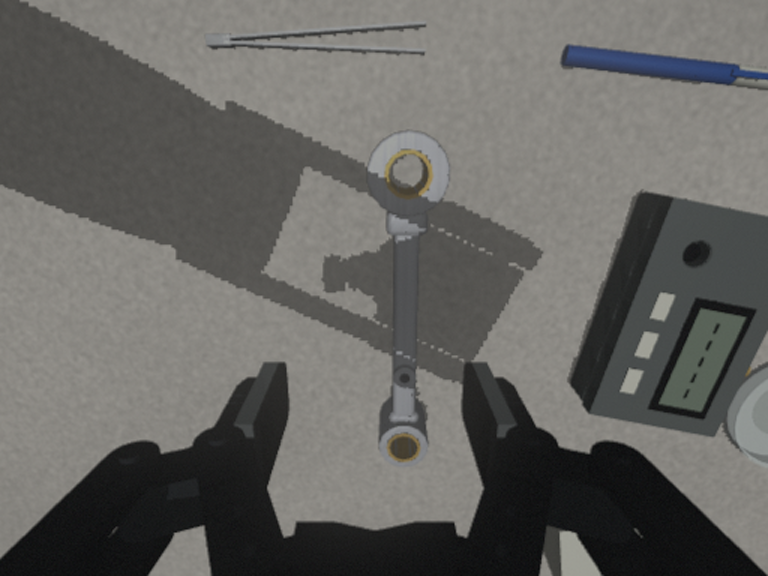

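```bash
python3 - <<'E'
from h import *
np.set_printoptions(precision=2,suppress=True)
c=calibration("wrist")
u=lambda *p:unc(p,(0,0),1.5)
h=atz(c,u(409,172),44);e=atz(c,u(404,447),44);print(h,e,np.linalg.norm(h-e))
d=(e-h)/np.linalg.norm(e-h);b=h+72*d;yaw=np.arctan2(d[0],-d[1]);print(b,yaw)
delta([b[0],b[1],100],yaw)
E
```

```text
[456.56   5.36  44.  ] [ 482.59 -185.     44.  ] 192.13315732698754
[466.31 -65.98  44.  ] 0.13588018796286078
now 14.375 [449.2 -57.  177.1] f [-0.7  0.1 -0.1] grip 60.2 -> t [17.8 12.3 76.5] w [-0.0156, 0.0258, -0.0045]
```

Request:
carry_out(increments=[[[6, 4, 25, -0.0156, 0.0258, -0.004, 60], [6, 4, 25, 0, 0, 0, 60], [6, 4, 25, 0, 0, 0, 60], [0, 0, 0, 0, 0, 0, 60]]])

```text
time: 14.88
ee_pos: [470.7, -69.3, 98.4]
tcp_rot: [0.001, 0.998, 0.066, 0.0]
contact_force: [1.1, 0.4, -0.6]
grip_width: 60.0
```

```bash
python3 - <<'E'
from h import *
im=snapshot("wrist");delta([466,-65,100],0.137)
save(im,"w13",None,1.5)
E
```

```text
now 14.925 [471.4 -69.5  99.6] f [0.  0.1 0. ] grip 60.3 -> t [-4.8 -5.1 -0.4] w [0.0021, -0.0021, -0.0041]
```

View pics/w13.png

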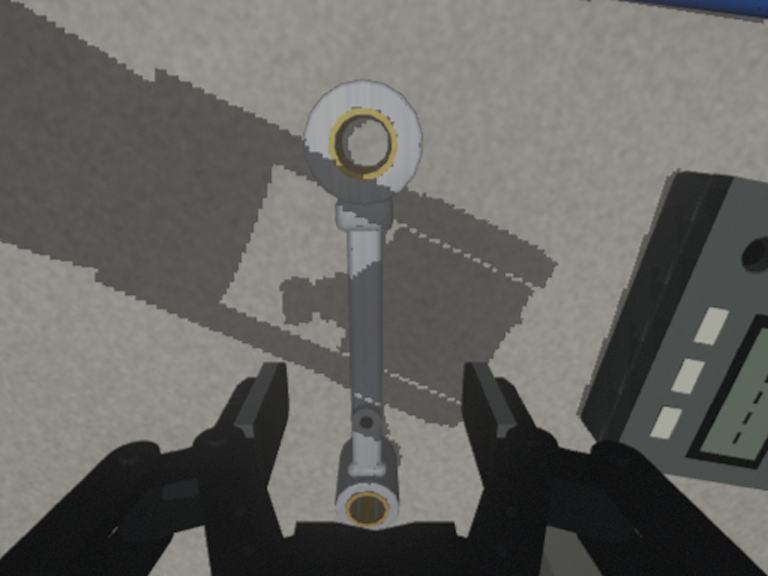

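```bash
python3 - <<'E'
from h import *
np.set_printoptions(precision=2,suppress=True)
c=calibration("wrist")
u=lambda *p:unc(p,(0,0),1.5)
h=atz(c,u(363,144),44);e=atz(c,u(367,509),44);print(h,e,np.linalg.norm(h-e))
d=(e-h)/np.linalg.norm(e-h);b=h+72*d;yaw=np.arctan2(d[0],-d[1]);print(b,yaw)
delta([b[0],b[1],100],yaw)
E
```

```text
[455.43   5.23  44.  ] [ 481.52 -185.14   44.  ] 192.1474412025928
[465.2  -66.11  44.  ] 0.13625292483970872
now 14.925 [471.4 -69.5  99.6] f [0.  0.1 0. ] grip 60.3 -> t [-5.7 -4.2 -0.4] w [0.0021, -0.0021, -0.0034]
```

Request:
carry_out(increments=[[[-5.5, -4, 20, 0.002, -0.002, 0, 60], [0, 0, 22, 0, 0, 0, 60], [0, 0, 22, 0, 0, 0, 60], [0, 0, 0, 0, 0, 0, 60]]])

```text
time: 15.42
ee_pos: [470.0, -68.7, 38.9]
tcp_rot: [0.001, 0.998, 0.065, 0.003]
contact_force: [0.1, 0.3, -0.3]
grip_width: 59.9
```

```bash
python3 - <<'E'
from h import *
delta([465.2,-66,7.5],0.136)
E
```

```text
now 15.425 [470.  -68.7  38.9] f [ 0.1  0.3 -0.3] grip 59.9 -> t [-4.6 -3.4 31.3] w [0.0033, -0.0064, -0.0049]
```

Request:
carry_out(increments=[[[-5, -3.5, 10, 0.003, -0.006, 0, 60], [-1, -1, 10, 0, 0, 0, 60], [-1, 0, 7, 0, 0, 0, 60], [0, 0, 0, 0, 0, 0, 60]]])

```text
time: 15.92
ee_pos: [464.6, -65.8, 13.2]
tcp_rot: [0.001, 0.998, 0.065, 0.002]
contact_force: [-0.2, 0.0, 0.6]
grip_width: 59.8
```

```bash
python3 - <<'E'
from h import *
delta([465.2,-66,7.5],0.136)
save(snapshot("wrist"),"w14",None,1.5)
E
```

```text
now 15.925 [464.6 -65.8  13.2] f [-0.2  0.   0.6] grip 59.8 -> t [0.6 0.2 5.7] w [0.0022, -0.0045, -0.0051]
```

View pics/w14.png

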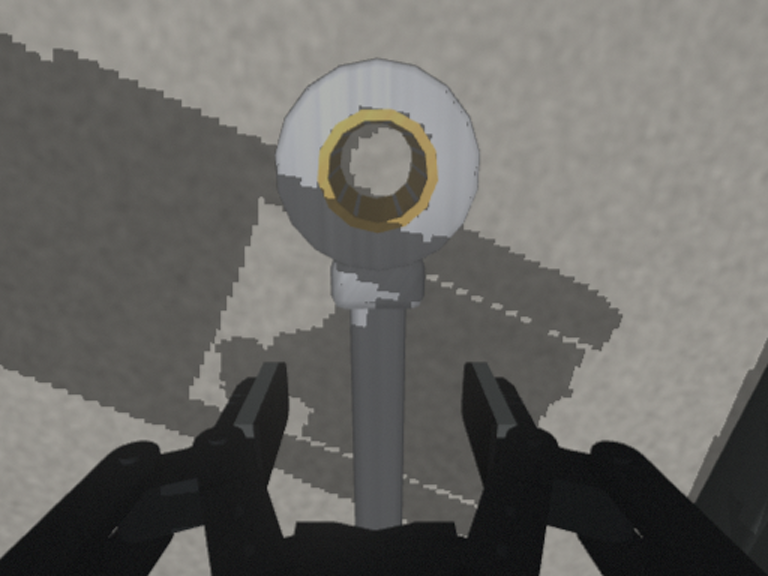

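Request:
carry_out(increments=[[[0.5, 0, 5, 0.002, -0.004, -0.004, 60], [0, 0, 2, 0, 0, 0, 60], [0, 0, 0, 0, 0, 0, 30], [0, 0, 0, 0, 0, 0, 8], [0, 0, 0, 0, 0, 0, 8], [0, 0, 0, 0, 0, 0, 8], [0, 0, 0, 0, 0, 0, 8]]], force=100)

```text
time: 16.85
ee_pos: [466.4, -66.2, 7.0]
tcp_rot: [0.0, 0.998, 0.068, 0.001]
contact_force: [0.8, -0.2, -0.8]
grip_width: 14.7
```

```bash
python3 - <<'E'
from h import *
delta([465.2,-66,7.5],0.136)
E
```

```text
now 16.85 [466.4 -66.2   7. ] f [ 0.8 -0.2 -0.8] grip 14.7 -> t [-1.1 -0.3 -0.5] w [0.0011, -0.0022, -0.0006]
```

Request:
carry_out(increments=[[[0, 0, -10, 0, 0, 0, 8], [0, 0, -20, 0, 0, 0, 8], [0, 0, -25, 0, 0, 0, 8], [0, 0, -25, 0, 0, 0, 8], [0, 0, 0, 0, 0, 0, 8], [0, 0, 0, 0, 0, 0, 8]]])

```text
time: 17.6
ee_pos: [462.7, -64.9, 87.5]
tcp_rot: [-0.001, 0.998, 0.068, -0.002]
contact_force: [0.4, 0.6, -4.0]
grip_width: 14.4
```

```bash
python3 - <<'E'
from h import *
delta([465.2,-66,190],0.136)
save(snapshot("scene"),"s15",(160,100,360,250),4)
save(snapshot("side"),"d15",(130,100,330,250),4)
S=calibration("scene");D=calibration("side")
print("bottle base",atz(D,(271,335),0),atz(S,(269,150),0))
E
```

```text
now 17.6 [462.7 -64.9  87.5] f [ 0.4  0.6 -4. ] grip 14.4 -> t [   1.9    1.2 -102.5] w [-0.0019, 0.0039, -0.0008]
bottle base [298.58879455 439.02556063   0.        ] [310.52892686 431.70898081   0.        ]
```

View pics/s15.png

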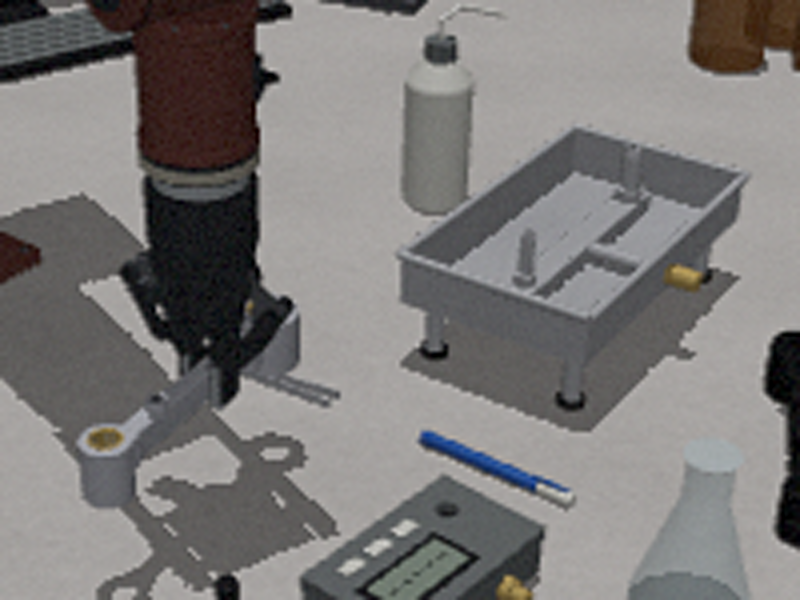

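View pics/d15.png

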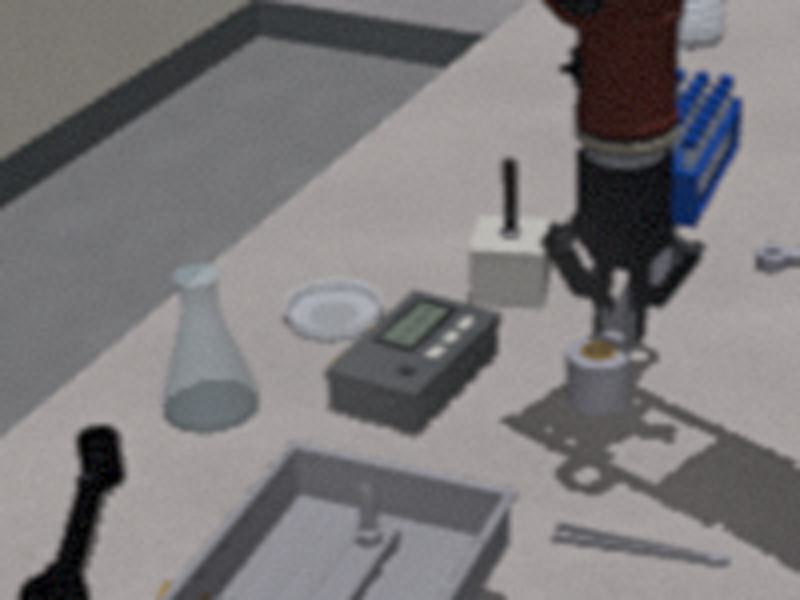

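Request:
carry_out(increments=[[[0, 0, -25, 0, 0, 0, 8], [0, 0, -30, 0, 0, 0, 8], [0, 0, -30, 0, 0, 0, 8], [0, 0, -30, 0, 0, 0, 8], [0, 0, 0, 0, 0, 0, 8], [12, -40, 0, 0, 0, 0, 8], [12, -40, 0, 0, 0, 0, 8], [12, -40, 0, 0, 0, 0, 8], [12, -40, 0, 0, 0, 0, 8], [12, -40, 0, 0, 0, 0.02, 8], [12, -40, 0, 0, 0, 0.02, 8], [0, 0, 0, 0, 0, 0.02, 8]]])

```text
time: 19.2
ee_pos: [493.1, 189.3, 179.9]
tcp_rot: [-0.003, 0.999, 0.035, -0.02]
contact_force: [1.5, -0.3, -3.5]
grip_width: 14.5
```

```bash
python3 - <<'E'
from h import *
c=calibration("wrist");im=snapshot("wrist")
delta([526,353,200],0.073)
save(im,"w16",None,1.5)
for p in ([521,426,125],[535,234.5,125]): print(proj(c,p)*1.5)
E
```

```text
now 19.25 [492.5 187.9 179.4] f [-0.4  0.3 -4.1] grip 14.9 -> t [  43.7 -162.5  -21.5] w [-0.0055, 0.0408, -0.0054]
[ 531.01728531 -399.22972874]
[485.18787202 226.54508845]
```

View pics/w16.png

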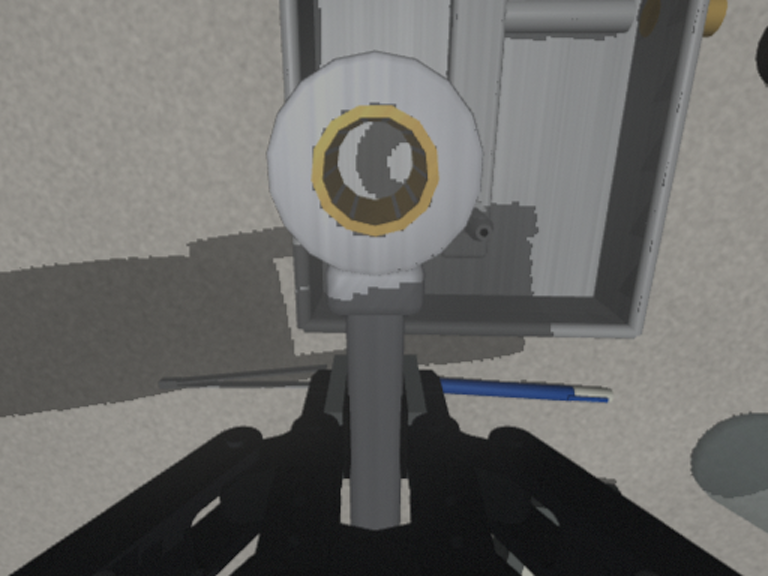

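Request:
carry_out(increments=[[[11, -30, -10, -0.005, 0.04, 0, 8], [11, -40, -7, 0, 0, 0, 8], [11, -40, -3, 0, 0, 0, 8], [10, -40, 0, 0, 0, 0, 8], [0, 0, 0, 0, 0, 0, 8]]])

```text
time: 19.88
ee_pos: [524.2, 336.9, 189.0]
tcp_rot: [0.003, 0.999, 0.031, -0.006]
contact_force: [-0.3, 0.2, -4.8]
grip_width: 14.7
```

```bash
python3 - <<'E'
from h import *
c=calibration("wrist");im=snapshot("wrist")
delta([526,353,200],0.073)
save(im,"w17",None,1.5)
for p in ([521,426,125],[535,234.5,125]): print(proj(c,p)*1.5)
E
```

```text
now 19.925 [523.9 335.3 188.7] f [ 0.2 -1.3 -4.5] grip 14.8 -> t [  3.  -17.4 -11.5] w [0.0079, 0.0133, -0.0122]
[384.43865631 110.32055262]
[385.80941709 477.43572853]
```

View pics/w17.png

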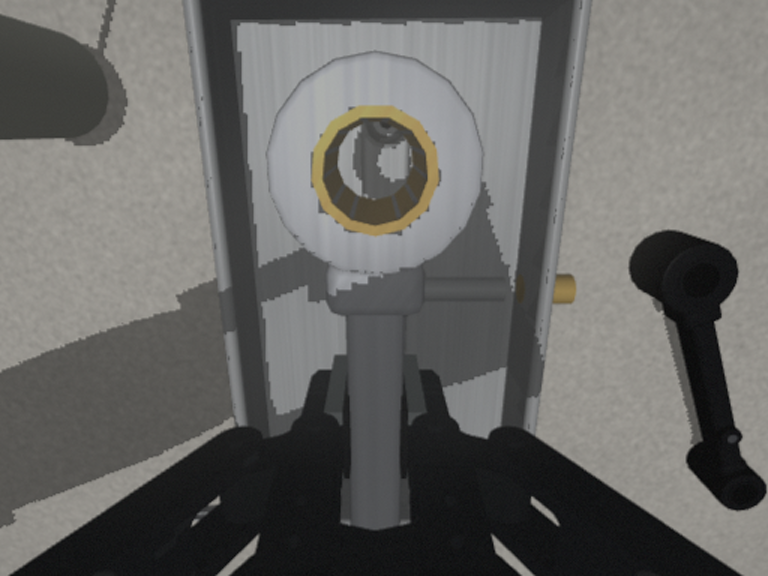

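```bash
python3 - <<'E'
import cv2
a=cv2.imread("pics/w17.png")[90:250,300:460];cv2.imwrite("pics/w17c.png",cv2.resize(a,None,fx=4,fy=4,interpolation=cv2.INTER_CUBIC))
a=cv2.imread("pics/w16.png")[200:260,440:540];cv2.imwrite("pics/w16c.png",cv2.resize(a,None,fx=6,fy=6,interpolation=cv2.INTER_CUBIC))
E
```

```text
(no output)
```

View pics/w17c.png

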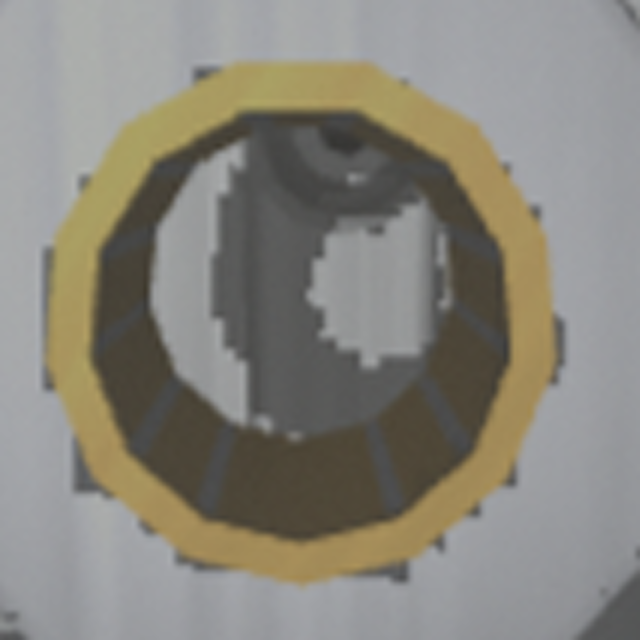

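View pics/w16c.png

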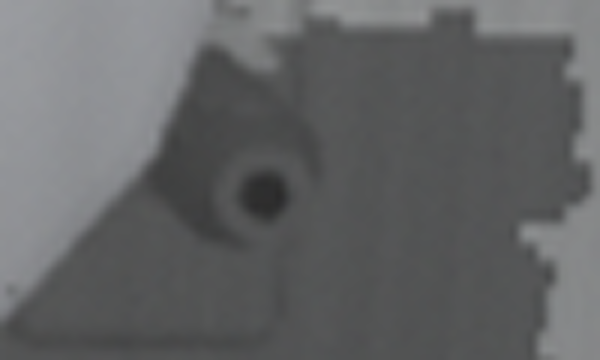

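```bash
python3 - <<'E'
from h import *
np.set_printoptions(precision=1,suppress=True)
c=calibration("wrist");s=r.state();print(s["ee_pos"])
u=lambda *p:unc(p,(0,0),1.5)
print("thick",atz(c,u(386,122),125),"hubtop",atz(c,u(375,170),s["ee_pos"][2]+37))
E
```

```text
[523.9 335.3 188.7]
thick [521.6 419.8 125. ] hubtop [519.  408.1 225.7]
```

```bash
python3 - <<'E'
from h import *
delta([526.5,350,185],0.073)
E
```

```text
now 19.925 [523.9 335.3 188.7] f [ 0.2 -1.3 -4.5] grip 14.8 -> t [  3.5 -14.5   3.6] w [0.0079, 0.0133, -0.0122]
```

Request:
carry_out(increments=[[[2, -8, 0, 0.008, 0.013, -0.012, 8], [2, -7, 0, 0, 0, 0, 8], [0, 0, 0, 0, 0, 0, 8], [0, 0, 0, 0, 0, 0, 8]]])

```text
time: 20.42
ee_pos: [526.9, 347.4, 186.9]
tcp_rot: [0.001, 0.999, 0.035, -0.001]
contact_force: [-0.3, -0.5, -3.5]
grip_width: 14.1
```

```bash
python3 - <<'E'
from h import *
c=calibration("wrist");im=snapshot("wrist")
delta([526.5,350,185],0.073)
save(im,"w18",(200,50,310,160),5.4)
np.set_printoptions(precision=1,suppress=True)
np.save("c18.npy",c["pose"])
save(snapshot("scene"),"s18",(230,80,370,220),5);save(snapshot("side"),"d18",(130,100,280,300),3)
E
```

```text
now 20.475 [526.9 347.5 186.9] f [-0.5  0.4 -3.5] grip 14.3 -> t [-0.2 -2.5  1.9] w [0.0013, 0.0019, -0.003]
```

View pics/w18.png

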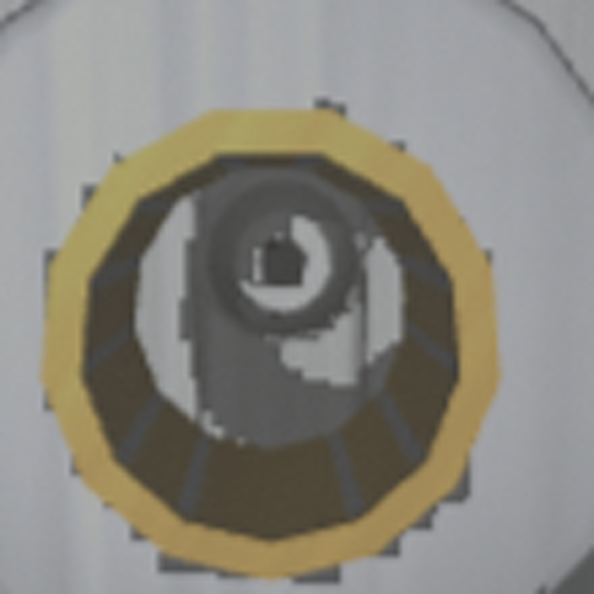

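View pics/s18.png

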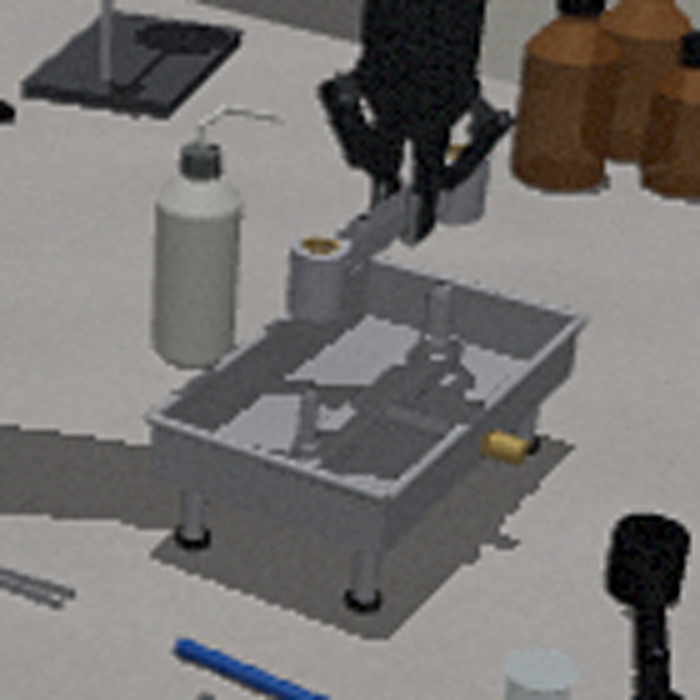

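View pics/d18.png

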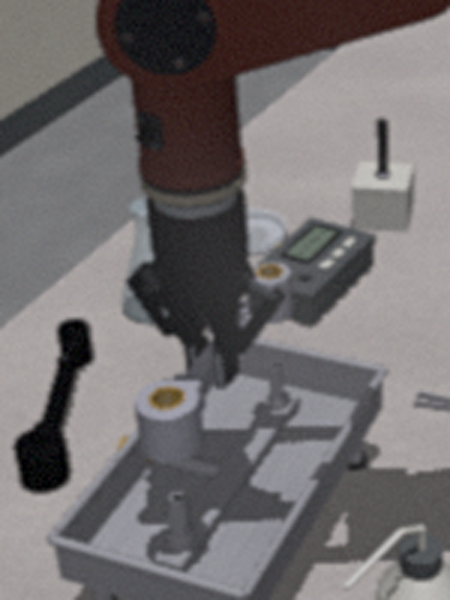

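```bash
python3 - <<'E'
from h import *
np.set_printoptions(precision=1,suppress=True)
S=calibration("scene");D=calibration("side")
c=calibration("wrist");c["pose"]=np.load("c18.npy")
u=lambda *p:unc(p,(200,50),5.4)
print("thick",atz(c,u(284,260),125),"hubtop",atz(c,u(270,345),187+37), "hub low", atz(c,u(270,310),180))
s=lambda *p:unc(p,(230,80),5);d=lambda *p:unc(p,(130,100),3)
print("eye top S",atz(S,s(320,245),224),"thin S",atz(S,s(309,391),125),"thick S",atz(S,s(441,287),125))
print("hub top D",atz(D,d(166,397),224),"thick D",atz(D,d(178,494),125),"thin D",atz(D,d(278,366),125),"eye D",atz(D,d(269,270),224))
print(tri((S,s(320,245)),(D,d(269,270))))
E
```

```text
thick [522.  422.1 125. ] hubtop [520.8 419.7 224. ] hub low [520.7 419.3 180. ]
eye top S [533.6 234.9 224. ] thin S [536.  231.5 125. ] thick S [523.5 421.2 125. ]
hub top D [521.8 422.4 224. ] thick D [521.7 422.5 125. ] thin D [529.2 238.5 125. ] eye D [536. 232. 224.]
[535.  233.1 225. ]
```

Request:
carry_out(increments=[[[0.6, -1.5, 8, 0.001, 0.002, -0.003, 8], [0, 0, 8, 0, 0, 0, 8], [0, 0, 6, 0, 0, 0, 8], [0, 0, 0, 0, 0, 0, 8], [0, 0, 0, 0, 0, 0, 8]]])

```text
time: 21.2
ee_pos: [527.0, 349.0, 162.7]
tcp_rot: [0.0, 0.999, 0.037, -0.0]
contact_force: [0.2, -0.9, -3.3]
grip_width: 14.7
```

```bash
python3 - <<'E'
from h import *
delta([527.5,349.2,154],0.073)
E
```

```text
now 21.2 [527.  349.  162.7] f [ 0.2 -0.9 -3.3] grip 14.7 -> t [ 0.5 -0.2  8.7] w [0.0007, 0.0008, 0.0004]
```

Request:
carry_out(increments=[[[0.5, 0, 4, 0, 0, 0, 8], [0, 0, 5, 0, 0, 0, 8], [0, 0, 0, 0, 0, 0, 8], [0, 0, 0, 0, 0, 0, 8], [0, 0, 0, 0, 0, 0, 8]]])

```text
time: 21.82
ee_pos: [527.9, 349.2, 153.6]
tcp_rot: [0.0, 0.999, 0.037, 0.0]
contact_force: [-0.5, -0.9, -3.5]
grip_width: 15.0
```

```bash
python3 - <<'E'
from h import *
c=calibration("wrist");im=snapshot("wrist")
delta([527.5,349.2,154],0.073)
save(im,"w19",(200,50,310,160),5.4)
np.save("c19.npy",c["pose"])
save(snapshot("scene"),"s19",(230,80,370,220),5);save(snapshot("side"),"d19",(130,180,240,300),5)
E
```

```text
now 21.875 [527.9 349.2 153.7] f [ 0.4 -1.  -3.3] grip 14.7 -> t [-0.4 -0.  -0.3] w [0.0003, -0.0001, 0.0004]
```

View pics/w19.png

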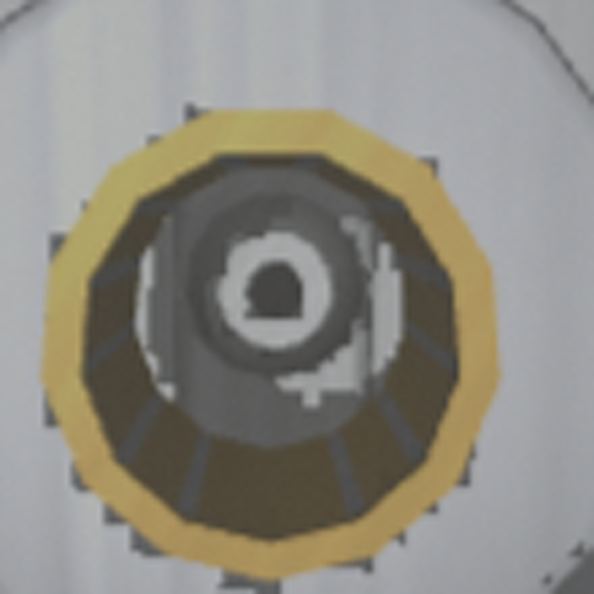

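View pics/s19.png

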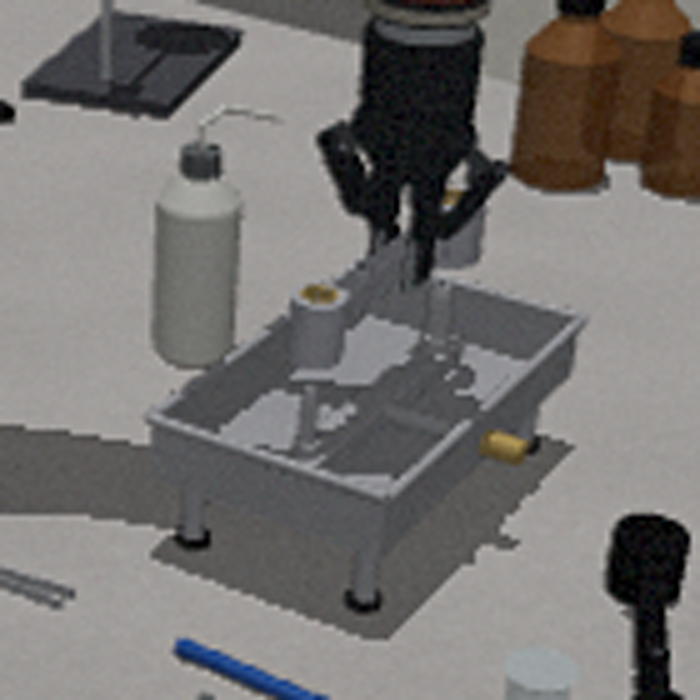

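View pics/d19.png

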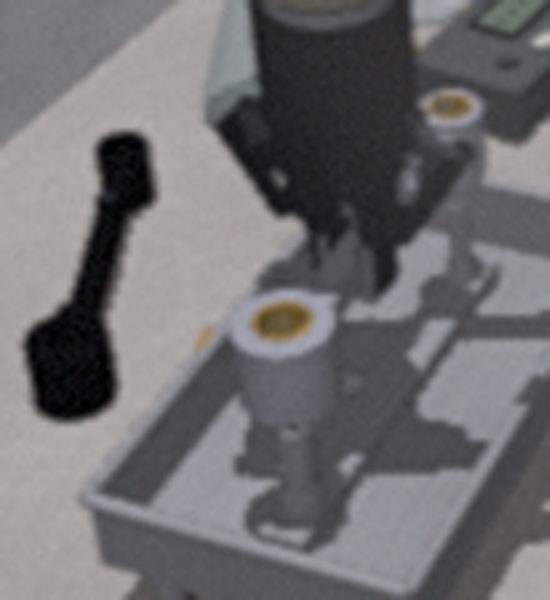

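```bash
python3 - <<'E'
from h import *
np.set_printoptions(precision=1,suppress=True)
S=calibration("scene");D=calibration("side")
c=calibration("wrist");c["pose"]=np.load("c19.npy")
u=lambda *p:unc(p,(200,50),5.4)
print("W thick",atz(c,u(275,288),125),"hubtop",atz(c,u(270,345),153.7+37))
s=lambda *p:unc(p,(230,80),5);d=lambda *p:unc(p,(130,180),5)
print("S eye top",atz(S,s(320,294),191),"thin S",atz(S,s(309,388),125))
print("D hub top",atz(D,d(282,321),191),"thick D",atz(D,d(292,432),125))
print("D eye top",atz(D,d(452,104),191))
print("eye tri",tri((S,s(320,294)),(D,d(452,104))))
s=r.state();print(s["joint_velocities"].round(4),s["time"])
E
```

```text
W thick [521.9 422.  125. ] hubtop [521.5 421.4 190.7]
S eye top [535.5 236.4 191. ] thin S [533.8 234.9 125. ]
D hub top [521.4 424.8 191. ] thick D [520.8 428.5 125. ]
D eye top [535.1 233.6 191. ]
eye tri [535.4 234.9 191.6]
[-0. -0.  0. -0.  0. -0.] 21.975
```

```bash
python3 - <<'E'
from workcell import r
print(r.finish_job()); s=r.state();print(s["time"],s["ee_pos"],s["grip_width"],s["contact_force"])
E
```

```text
the job is handed in; nothing more can be done
None
the job is handed in; nothing more can be done
```

The job is handed in at about 22 s, with the lever held still over the rinse tray. The simulator gave no verdict, so what follows rests on my own measurements.

- **Reset button:** I pressed it with the stylus tip until it reached a hard stop. The force read 8 to 13 N, against the 4 N that holds it down, and the travel was about 4.8 mm. I did not measure the released button; the last close picture of the counter looks as it did before the press.
- **Stylus:** It is back in its stand and let go. The wrist, scene and side pictures show it upright and seated where it stood at the start.
- **Lever:** I gripped it about 72 mm from the hub axis and lifted it level. The wrist force reads about 3.5 to 4.5 N, close to its 4.1 N weight.
- **Final position:**
  - The wrist camera puts the hub bore within 1 mm of the thick nozzle.
  - The scene camera puts the eye bore about 2 mm from the thin nozzle.
  - The underside is about 22 mm above the tips, tilt is under 0.001 rad and joint speeds are zero.
- **Bystanders:** None was touched as far as I know; I did not measure their positions afterwards.
- **Disagreements:** The side camera put the hub about 4 mm from the thick nozzle, still inside the 10 mm limit. The fixed cameras' positions differed from the wrist camera's by up to 6 mm in y; I aimed at the thick nozzle with the wrist camera, since it had matched the stylus, recess and stand hole better. I did not see the thin nozzle through the eye bore.

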